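# Turn a finned block in a sloping slide-jaw cleaning clamp

## Robot

A 6-joint arm with a two-finger parallel gripper is mounted at the origin on the work surface. World frame = base frame: x ahead of the robot, y to its left, z up, the work surface at z = 0. Lengths are in m, angles in rad, forces in N, time in s.
With the tool pointing down it reaches from about 0.4 to 0.825 m from the base axis. Payload 7 kg.
Tool frame: the origin (TCP) lies midway between the tips of the shut fingers; the grasp point (between the pads) lies 19 mm behind it; z points along the fingers, y is the line along which they close (so a half turn about z gives the same grasp; the last joint's range is limited). The gripper opens to 88 mm and grips with 3 to 60 N. Pads are 19 mm wide; open, the fingers measure 130 mm over their backs; the gripper's body (78 mm by 193 mm) begins 47 mm behind the grasp point.
Start: joints at [-0.848, 0.359, 0.012, 0, -1.224, -0.288], TCP at [0.284, -0.612, 0.227] pointing down, gripper open.
Joint ranges: [-3.07, 3.07], [-1.43, 2.12], [-1.02, 1.25], [-3.03, 1.67], [-3.05, -0], [-3.03, 3.03]. Speed limits (rad/s): [2.39, 2.39, 3.01, 3.14, 3.14, 3.14].

## Interface

Orientations are given as [roll, pitch, yaw] about the fixed x, y, z axes, in that order (R = Rz(yaw) Ry(pitch) Rx(roll)).
In Python, from station import get_state, grab_frame, calibration, job_done, boxes_of, regions_of, spot_point gives the robot as it stands. The module is installed in compiled form; this text tells all that it offers.
- The arm moves only by the tool arm_command, never from a script. Its argument "commands" is a list of rows, each an object of numbers: "tx", "ty", "tz": the shift along the tool's x, y, z each as a share of 25 cm, from -1 to 1; "twist": the turn about the tool's z as a share of 180 degrees, from -1 to 1. A call has exactly 8 rows; each row is the pose to reach, as a shift and turn from the pose commanded when the call began, along the tool's axes at that moment, turning the shorter way round; what a row does not reach only later rows make up. A row lasts 1/12 s, in which the tool goes at most 41.7 mm and 7.16 degrees, less where a joint would pass 70% of its speed; a pose out of reach is approached as far as the arm can. A call with a number of a shift or a turn outside -1 to 1 is refused whole. A call with a gripper value outside its range is refused whole. "claw" is the opening, from 0 (shut) to 1 (fully open), set as the call begins (left out, the last holds). The fingers move at their own pace and stop on an object; "grip_force" is the grip in N (left out, the last holds). Time passes only in rows, so rows that repeat a pose let the fingers close, or fill a call up. It gives the time, the measured TCP pose, the force, the opening and the grip force at its end, in the units of the state.
- get_state(): the state, without advancing time (a new reading comes with each control period).
- grab_frame(name): name is "scene" or "top" or "wrist"; returns the picture (400x640x3 uint8, red, green, blue); there is no depth.
- calibration(name): a dict with "camera_matrix" (3x3 intrinsics, pixels), "extrinsics" (4x4, takes a point from camera to world coordinates). Camera axes: x right, y down, z forward; pixel columns grow to the right and rows downward; lengths in m; the calibration is good to about 2 mm. A picture is of the moment at which its call begins: read the wrist's pose just before it. calibration takes no time and is no camera call; for the wrist camera it gives the pose at the moment of the call.
- job_done(): hands the job in; it is judged then, once.
Trained networks look in the newest picture that a camera, given by its name, has taken for a name from the list of things; names that differ only in an ending like _2 or _b are one class to them, and where a whole thing is asked for, a point or a joint stands for the part that bears it (a point fixed in the world has none). Each returns a list of dicts, best first, with "score" (0 to 1); they miss things now and then, are a little off and sometimes report something else, mostly with a low value. They report only what shows in the picture. A call takes as long as a camera call. They do not tell look-alikes from the thing itself.
- boxes_of(query, camera): "rect" ([left, top, right, bottom] in pixels, round what is visible of it).
- regions_of(query, camera): "region" (400x640 bool, what is visible of it) and "rect" ([left, top, right, bottom] in pixels, round what is visible of it).
- spot_point(query, camera): "uv" ([column, row] in pixels: a listed point, or the origin of a listed thing).
The state is a dict: "t": time; "q": joint angles; "qd": joint speeds; "joint_efforts": joint torques, N m; "eef_pos": TCP position; "ee_rot": TCP orientation; "force": force on the tool from outside, world axes, zero at the start; "moment": the same for the moment, N m; "width": finger opening in m; "gripper_force": force on a finger pad.
Only numpy, scipy, OpenCV 4.12 (cv2) and the standard library are available. Lean on these libraries where they do the work, as an engineer would, in place of code of your own. Each camera call takes 0.05 s, during which the arm holds its last target. There are 200 camera calls.

## Task

The finned aluminium block stands in the sloping cleaning clamp with its two finned faces hidden against the jaws. Slide the jaw well open by its upright handle, then lift the block clear above the jaws, turn it a quarter turn so that the finned faces look up and down the slope, and stand it back flat on the sloping bed, against the lower ledge. Then slide the jaw back until it holds the block snugly, let go, and leave everything else on the bench where it is.

Things in the scene. Friction and masses are not known exactly. Their poses are not given: they have to be found in the camera images.
- bed: Grey sloping bed, 140 mm up the slope by 250 mm across, on a 300 x 360 mm drip tray; fixed. It slopes 25 degrees, low side towards the robot. Origin: on its upper surface, 66 mm above the bench. Axes: x up the slope (away from the robot), y along the jaw's slide, z square to the surface, leaning 25 degrees towards the robot. It reaches from y = -85 to 165 mm.
- fixed_jaw (a point): Foot of the fixed steel jaw's gripping face, at x = -2, y = -32, z = 0 mm in the bed's frame; the face looks along the bed's +y. The jaw is 60 mm long along the bed's x (-32 to 28), 30 mm high and 30 mm thick.
- ledge (a point): Foot of the lower ledge's upper face, at x = -36, y = 0, z = 0 mm in the bed's frame. The ledge is a bar 14 mm high and 12 mm thick across the low side of the bed, along its y from -32 to 78 mm; the block rests against it. The turned block, clamped, has its centre near x = -12, y = 0 mm of the bed.
- jaw (a joint): Slide of the moving jaw in m, 0 to 0.060, growing as it opens towards the bed's +y. The gap between the jaws is 40 mm plus this (0.008 fits the block's 48 mm, 0.024 its 64 mm). No spring: it stays where left and takes about 4 N to move. The jaw is 60 mm long along the bed's x (-32 to 28), 22 mm thick, 30 mm high; a 15 mm high tail behind it carries the handle.
- jaw_handle (a point): Point inside the moving jaw's upright black handle, at x = -2, y = 83 + jaw value, z = 55 mm in the bed's frame, 75 mm behind the jaw's gripping face; it moves with the jaw. The handle is a bar 16 mm (along the bed's x) by 20 mm (along its y), standing square to the bed, its top 72 mm above it.
- block: Bare aluminium block, 64 (x) by 48 (y) by 80 mm tall (z), 0.4 to 0.75 kg. Origin: centre of underside. Its two 64 mm wide faces (+y, -y) carry upright fins, tips 48 mm apart; the other two are plain; dark tube wells in the top. At the start its axes lie along the bed's, fins at the jaws, lower plain face at the ledge, upper 50 mm above the jaws. It may be turned either way.
- brush: Brush, 160 mm long, lying on the drip tray behind the bed; not to be disturbed. Origin: underside.
- jar: Small amber jar, diameter 44 mm, 55 mm tall, on the drip tray's near right corner; not to be disturbed. Origin: centre of underside.
- beaker: Glass beaker, diameter 76 mm, 100 mm tall; not to be disturbed. Origin: centre of underside.
- washbottle: White bottle, diameter 68 mm, 170 mm tall; not to be disturbed. Origin: centre of underside.
- timer: Flat grey timer box, 70 x 90 x 30 mm; not to be disturbed. Origin: centre of underside.
- dish: White dish, diameter 100 mm, 18 mm high; not to be disturbed. Origin: centre of underside.
- reagent: Amber bottle, diameter 70 mm, 140 mm tall; not to be disturbed. Origin: centre of underside.
Things that resemble listed ones, but are neither listed nor needed, are in the scene too. What is shaped like the block but blue or red is not meant.

How it is judged:
By the outcome, as a careful person would: the job done as asked, in the order asked, and still so for the second after the job is handed in, with the robot touching nothing.
It also fails if it takes over 59 s, if anything falls off the work surface, if the arm or the gripper's body presses on something with over 40 N, if the wrist force passes 120 N, or if a joint passes its speed limit or range.

## Working session

There is one attempt and no reset: what is moved stays moved. The work goes in short steps, Python scripts to look and compute and a tool call to move; the robot and the scene stay as the last step left them, time stands still between calls to the robot, and variables do not carry over. Pictures are saved under pics/ and viewed, at most 10 in all, crops included, and the job is handed in when it is done.

Besides the shell and the picture viewer there is one more tool, called as name(argument=value, ...), one argument or row to a line, values as JSON. arm_command: Moves the arm, as the interface text tells. Shift numbers are shares of 25 cm and turn numbers shares of 180 degrees, none past 1 either way. Its arguments: {"type":"object","properties":{"commands":{"type":"array"},"claw":{"type":"number"},"grip_force":{"type":"number"}},"required":["commands"]}

```bash
mkdir -p pics; python3 - <<'E'
from station import *
import cv2,numpy as np
s=get_state();print(s['t'],s['eef_pos'],s['ee_rot'],s['width'])
for c in['scene','top']:
    im=grab_frame(c);cv2.imwrite(f'pics/{c}0.png',im[:,:,::-1])
    k=calibration(c);print(c,np.round(k['camera_matrix'],1).tolist(),np.round(k['extrinsics'],3).tolist())
    for q in['bed','block','jaw_handle','fixed_jaw','ledge']:
        print(q,[(np.round(d['uv']).tolist(),round(d['score'],2)) for d in spot_point(q,c)][:4])
E
```

```text
0.0 [ 0.28410016 -0.61176652  0.22562352] [ 3.13993758e+00 -1.55230384e-04 -2.70688854e+00] 0.08756346179232405
scene [[361.3, 0.0, 318.3], [0.0, 361.3, 200.2], [0.0, 0.0, 1.0]] [[0.658, 0.379, -0.651, 1.275], [0.753, -0.357, 0.553, -0.618], [-0.022, -0.854, -0.52, 0.708], [0.0, 0.0, 0.0, 1.0]]
bed [([306.0, 213.0], 0.61), ([211.0, 307.0], 0.17)]
block [([302.0, 215.0], 0.84), ([194.0, 238.0], 0.59), ([239.0, 254.0], 0.58)]
jaw_handle [([319.0, 191.0], 0.71)]
fixed_jaw [([302.0, 220.0], 0.62)]
ledge [([301.0, 216.0], 0.76), ([372.0, 183.0], 0.2), ([430.0, 210.0], 0.17)]
top [[389.2, 0.0, 316.6], [0.0, 389.2, 190.6], [0.0, 0.0, 1.0]] [[-0.02, -0.995, 0.102, 0.431], [-1.0, 0.019, -0.011, -0.003], [0.009, -0.102, -0.995, 1.073], [0.0, 0.0, 0.0, 1.0]]
bed [([321.0, 196.0], 0.66)]
block [([404.0, 210.0], 0.95), ([434.0, 264.0], 0.92), ([333.0, 199.0], 0.7), ([323.0, 194.0], 0.64)]
jaw_handle [([289.0, 210.0], 0.69), ([176.0, 130.0], 0.43)]
fixed_jaw [([294.0, 162.0], 0.64)]
ledge [([323.0, 207.0], 0.7)]
```

```bash
python3 - <<'E'
import cv2
a=cv2.imread('pics/top0.png');b=cv2.imread('pics/scene0.png')
cv2.imwrite('pics/top0c.png',cv2.resize(a[100:300,180:450],None,fx=2.9,fy=2.9,interpolation=cv2.INTER_CUBIC))
E
```

```text
(no output)
```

View pics/scene0.png

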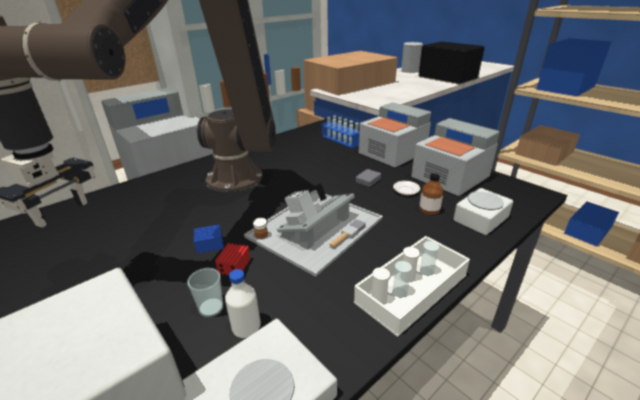

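View pics/top0c.png

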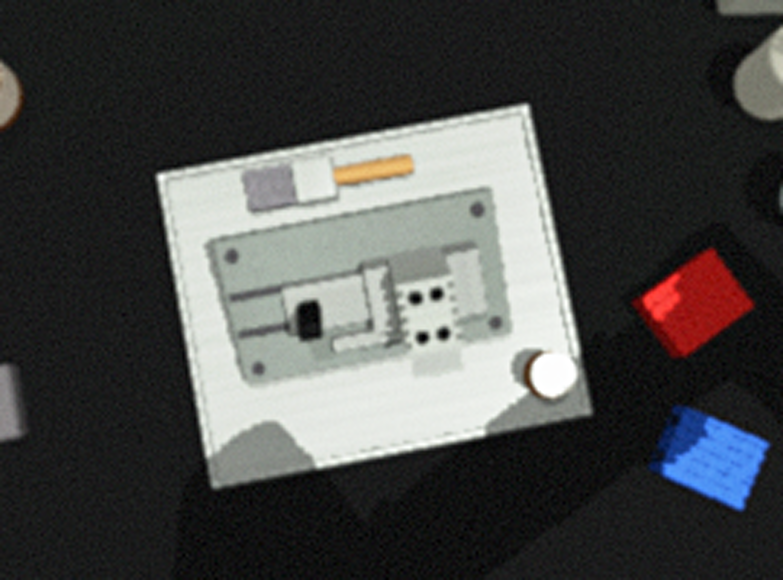

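The scene picture shows the clamp on its tray at about (310, 215). In the top crop the bare block is at crop (425, 310), which is full-frame (326, 207). The handle is at crop (308, 312).

Three things could be the block: aluminium at full-frame (326, 207), red at (418, 210) and blue at (426, 258). The aluminium one in the jaws is the one meant: it has four wells and fins and sits in the clamp. The crop confirms this.

Next I fit the bed pose from the bed's corners.

```bash
cat > h.py <<'E'
import numpy as np
from scipy.spatial.transform import Rotation as R
S=np.radians(25)
def bedR(yaw): return R.from_euler('zyx',[yaw,-S,0]).as_matrix()
def bed2w(p,x,y,yaw): return np.array([x,y,.066])+np.atleast_2d(p)@bedR(yaw).T
def proj(P,k):
    E=np.linalg.inv(k['extrinsics']);c=np.atleast_2d(P)@E[:3,:3].T+E[:3,3]
    uv=c@np.array(k['camera_matrix']).T;return uv[:,:2]/uv[:,2:]
def ray(uv,z,k):
    E=np.array(k['extrinsics']);d=E[:3,:3]@np.linalg.solve(k['camera_matrix'],[*uv,1]);return E[:3,3]+d*(z-E[2,3])/d[2]
E
python3 - <<'E'
from h import *
from station import calibration
from scipy.optimize import least_squares
k=calibration('top')
f=lambda u,v:(180+u/2.9,100+v/2.9)
P=np.array([[70,165,0],[70,-85,0],[-70,-85,0],[-70,165,0],[-4,-8,80],[-2,91,72]])/1000
uv=np.array([f(207,240),f(490,188),f(511,330),f(250,384),f(429,316),f(309,318)])
r=least_squares(lambda q:(proj(bed2w(P,*q),k)-uv).ravel(),[.43,0,.2],loss='soft_l1')
print(r.x,np.degrees(r.x[2]));print(np.round(r.fun.reshape(-1,2),1))
print('handle,block',bed2w([[-.002,.091,.06],[-.004+.010,-.008,.058]],*r.x))
for n,p,z in [('timer',(187,238),.03),('reagent',(181,133),.1),('trayL',(180+158/2.9,100+175/2.9),.01),('trayLlow',(180+213/2.9,100+488/2.9),.01),('blk red',(418,210),.0)]: print(n,ray(p,z,k))
E
```

```text
[ 0.52059747 -0.02561477  0.180839  ] 10.361311428640303
[[ 1.6  0.2]
 [ 0.2 -0.6]
 [ 1.8  0.6]
 [-0.3 -0.7]
 [-2.  -0.7]
 [-0.8  4.2]]
handle,block [[ 0.47862395  0.06354159  0.1126301 ]
 [ 0.50273881 -0.03240519  0.12166829]]
timer [0.41879386 0.33275992 0.03      ]
reagent [0.68546723 0.32922195 0.1       ]
trayL [0.62914874 0.21133494 0.01      ]
trayLlow [0.33413475 0.15996399 0.01      ]
blk red [ 0.48256113 -0.29331741  0.        ]
```

arm_command(
  commands=[
    {"tx": -0.12,"ty": 0.14},
    {"tx": -0.26,"ty": 0.3},
    {"tx": -0.4,"ty": 0.46},
    {"tx": -0.54,"ty": 0.62},
    {"tx": -0.68,"ty": 0.78},
    {"tx": -0.8,"ty": 0.92},
    {"tx": -0.86,"ty": 1.0},
    {"tx": -0.86,"ty": 1.0},
  ],
  claw=0.7,
  grip_force=30,
)

```text
invalid input
```

arm_command(
  commands=[
    {"tx": -0.12,"ty": 0.14},
    {"tx": -0.26,"ty": 0.3},
    {"tx": -0.4,"ty": 0.46},
    {"tx": -0.54,"ty": 0.62},
    {"tx": -0.68,"ty": 0.78},
    {"tx": -0.8,"ty": 0.92},
    {"tx": -0.86,"ty": 1.0},
    {"tx": -0.86,"ty": 1.0},
  ],
)

```text
invalid input
```

arm_command(
  commands=[
    {"tx": -0.06,"ty": 0.06,"twist": 0.04},
    {"tx": -0.12,"ty": 0.12,"twist": 0.081},
    {"tx": -0.12,"ty": 0.12,"twist": 0.081},
    {"tx": -0.12,"ty": 0.12,"twist": 0.081},
    {"tx": -0.12,"ty": 0.12,"twist": 0.081},
    {"tx": -0.12,"ty": 0.12,"twist": 0.081},
    {"tx": -0.12,"ty": 0.12,"twist": 0.081},
    {"tx": -0.12,"ty": 0.12,"twist": 0.081},
  ],
)

```text
invalid input
```

arm_command(
  commands=[
    {"tx": -0.12,"ty": 0.14,"tz": 0,"twist": 0},
    {"tx": -0.26,"ty": 0.3,"tz": 0,"twist": 0},
    {"tx": -0.4,"ty": 0.46,"tz": 0,"twist": 0},
    {"tx": -0.54,"ty": 0.62,"tz": 0,"twist": 0},
    {"tx": -0.68,"ty": 0.78,"tz": 0,"twist": 0},
    {"tx": -0.8,"ty": 0.92,"tz": 0,"twist": 0},
    {"tx": -0.86,"ty": 1.0,"tz": 0,"twist": 0},
    {"tx": -0.86,"ty": 1.0,"tz": 0,"twist": 0},
  ],
  claw=0.7,
  grip_force=30,
)

```text
t: 1.27
eef_pos: [0.3741, -0.2929, 0.2269]
ee_rot: [-3.141, 0.001, -2.707]
force: [0.9, -0.2, -0.2]
width: 0.0615
gripper_force: 0.0
```

arm_command(
  commands=[
    {"tx": -0.14,"ty": 0.14,"tz": 0,"twist": 0.01},
    {"tx": -0.28,"ty": 0.28,"tz": 0,"twist": 0.02},
    {"tx": -0.42,"ty": 0.42,"tz": 0,"twist": 0.03},
    {"tx": -0.56,"ty": 0.56,"tz": 0,"twist": 0.045},
    {"tx": -0.7,"ty": 0.7,"tz": 0,"twist": 0.06},
    {"tx": -0.84,"ty": 0.86,"tz": 0,"twist": 0.07},
    {"tx": -0.96,"ty": 1.0,"tz": 0,"twist": 0.08},
    {"tx": -0.96,"ty": 1.0,"tz": 0,"twist": 0.08},
  ],
)

```text
t: 1.93
eef_pos: [0.4827, 0.0224, 0.2271]
ee_rot: [3.141, 0.001, -2.96]
force: [2.2, 0.1, 0.2]
width: 0.0613
gripper_force: 0.0
```

```bash
python3 - <<'E'
from h import *
from station import *
import cv2
s=get_state();print(s['t'],s['eef_pos'],s['ee_rot'][2],np.round(s['q'],2))
k=calibration('wrist');im=grab_frame('wrist');cv2.imwrite('pics/w1.png',im[:,:,::-1]);np.savez('w1',K=k['camera_matrix'],E=k['extrinsics'])
q=(.5206,-.0256,.1808)
for n,p in [('jaw_handle',[-.002,.091,.055]),('block',[-.004,-.008,0]),('fixed_jaw',[-.002,-.032,0]),('ledge',[-.036,0,0]),('bed',[0,0,0])]:
    print(n,np.round(proj(bed2w(p,*q),k)),[(np.round(d['uv']).tolist(),round(d['score'],2)) for d in spot_point(n,'wrist')][:2])
im=grab_frame('top');kt=calibration('top')
for n in['timer','dish','reagent']:
    print(n,[(np.round(ray(((d['rect'][0]+d['rect'][2])/2,(d['rect'][1]+d['rect'][3])/2),.03,kt),2),round(d['score'],2)) for d in boxes_of(n,'top')][:2])
E
```

```text
1.9333 [0.48265951 0.0224038  0.22713013] -2.9597407981033705 [ 0.45  0.04 -0.4   0.   -1.14 -1.84]
jaw_handle [[357. 196.]] []
block [[264. 200.]] [([96.0, 126.0], 0.78), ([270.0, 201.0], 0.77)]
fixed_jaw [[243. 202.]] []
ledge [[271. 174.]] [([270.0, 175.0], 0.92), ([264.0, 199.0], 0.3)]
bed [[271. 204.]] [([275.0, 203.0], 0.6)]
timer []
dish [(array([0.56, 0.42, 0.03]), 0.59)]
reagent [(array([0.71, 0.38, 0.03]), 0.65)]
```

View pics/w1.png

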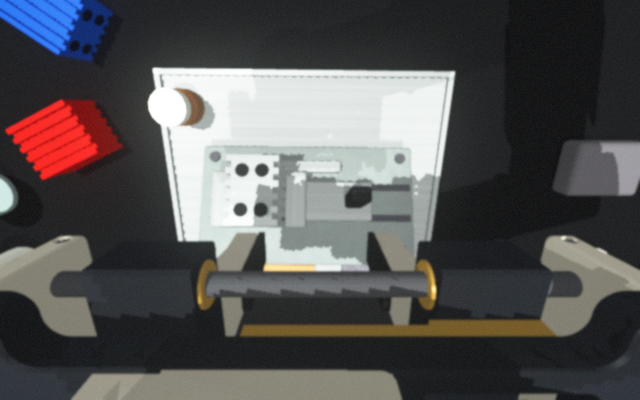

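The wrist picture shows the clamp squarely aligned with the tool. The wells average (251, 190), the handle is near (358, 195), and the bed's near corners are at (208, 150) and (410, 148). I'll refine the fit with these.

```bash
python3 - <<'E'
from h import *
from scipy.optimize import least_squares
d=np.load('w1.npz');k=dict(camera_matrix=d['K'],extrinsics=d['E'])
q=(.5206,-.0256,.1808)
P=np.array([[-70,-85,0],[-70,165,0],[-4,-8,80],[-36,0,0],[0,0,0],[-4,-8,0]])/1000
uv=np.array([(208,150),(410,148),(251,190),(270,175),(275,203),(270,201)])
print(np.round(proj(bed2w(P,*q),k)-uv,1).tolist())
r=least_squares(lambda q:(proj(bed2w(P,*q),k)-uv).ravel(),q,loss='soft_l1')
print(r.x,np.degrees(r.x[2]),np.round(r.fun.reshape(-1,2),1).tolist())
print('handle top',proj(bed2w([[-.010,.081,.072],[.006,.101,.072]],*r.x),k))
E
```

```text
[[-9.8, -4.7], [-6.0, -1.3], [3.4, 0.7], [0.6, -1.5], [-4.5, 0.6], [-6.3, -0.7]]
[ 0.52020867 -0.02001979  0.17358522] 9.94570041809694 [[-4.6, -4.6], [-1.2, 0.1], [9.7, 1.3], [5.5, -0.9], [0.3, 1.1], [-1.6, -0.2]]
handle top [[356.03223856 186.40660593]
 [377.17207582 203.06112615]]
```

arm_command(
  commands=[
    {"tx": -0.004,"ty": 0.1,"tz": 0,"twist": 0},
    {"tx": -0.008,"ty": 0.155,"tz": 0.05,"twist": 0},
    {"tx": -0.008,"ty": 0.155,"tz": 0.15,"twist": 0},
    {"tx": -0.008,"ty": 0.155,"tz": 0.25,"twist": 0},
    {"tx": -0.008,"ty": 0.155,"tz": 0.35,"twist": 0},
    {"tx": -0.008,"ty": 0.155,"tz": 0.44,"twist": 0},
    {"tx": -0.008,"ty": 0.155,"tz": 0.49,"twist": 0},
    {"tx": -0.008,"ty": 0.155,"tz": 0.51,"twist": 0},
  ],
)

```text
t: 3.1
eef_pos: [0.4762, 0.0573, 0.0971]
ee_rot: [-3.141, -0.003, -2.96]
force: [-0.6, -0.3, 0.4]
width: 0.0612
gripper_force: 0.0
```

arm_command(
  commands=[
    {"tx": 0,"ty": 0,"tz": 0,"twist": 0},
    {"tx": 0,"ty": 0,"tz": 0,"twist": 0},
    {"tx": 0,"ty": 0,"tz": 0,"twist": 0},
    {"tx": 0,"ty": 0,"tz": 0,"twist": 0},
    {"tx": 0,"ty": 0,"tz": 0,"twist": 0},
    {"tx": 0,"ty": 0,"tz": 0,"twist": 0},
    {"tx": 0,"ty": 0,"tz": 0,"twist": 0},
    {"tx": 0,"ty": 0,"tz": 0,"twist": 0},
  ],
  claw=0,
  grip_force=20,
)

```text
t: 3.77
eef_pos: [0.4773, 0.0622, 0.0997]
ee_rot: [3.136, 0.002, -2.959]
force: [-11.1, 22.8, 7.2]
width: 0.0203
gripper_force: 19.9
```

arm_command(
  commands=[
    {"tx": 0,"ty": 0.03,"tz": 0,"twist": 0},
    {"tx": 0,"ty": 0.06,"tz": 0,"twist": 0},
    {"tx": 0,"ty": 0.09,"tz": 0,"twist": 0},
    {"tx": 0,"ty": 0.12,"tz": 0,"twist": 0},
    {"tx": 0,"ty": 0.15,"tz": 0,"twist": 0},
    {"tx": 0,"ty": 0.18,"tz": 0,"twist": 0},
    {"tx": 0,"ty": 0.21,"tz": 0,"twist": 0},
    {"tx": 0,"ty": 0.21,"tz": 0,"twist": 0},
  ],
)

```text
t: 4.43
eef_pos: [0.4687, 0.1116, 0.0997]
ee_rot: [3.141, 0.002, -2.957]
force: [0.2, 4.0, 4.0]
width: 0.0197
gripper_force: 20.0
```

arm_command(
  commands=[
    {"tx": 0,"ty": 0,"tz": 0,"twist": 0},
    {"tx": 0,"ty": 0,"tz": 0,"twist": 0},
    {"tx": 0,"ty": 0,"tz": 0,"twist": 0},
    {"tx": 0,"ty": 0,"tz": -0.06,"twist": 0},
    {"tx": 0,"ty": 0,"tz": -0.16,"twist": 0},
    {"tx": 0,"ty": 0,"tz": -0.26,"twist": 0},
    {"tx": 0,"ty": 0,"tz": -0.36,"twist": 0},
    {"tx": 0,"ty": 0,"tz": -0.4,"twist": 0},
  ],
  claw=0.5,
)

```text
t: 5.1
eef_pos: [0.4689, 0.1103, 0.2022]
ee_rot: [3.141, 0.004, -2.958]
force: [0.7, -0.1, -0.4]
width: 0.0438
gripper_force: 0.0
```

arm_command(
  commands=[
    {"tx": -0.004,"ty": -0.1,"tz": 0,"twist": 0},
    {"tx": -0.01,"ty": -0.2,"tz": 0,"twist": 0},
    {"tx": -0.016,"ty": -0.32,"tz": 0,"twist": 0},
    {"tx": -0.024,"ty": -0.44,"tz": 0,"twist": 0},
    {"tx": -0.03,"ty": -0.54,"tz": 0,"twist": 0},
    {"tx": -0.03,"ty": -0.595,"tz": 0,"twist": 0},
    {"tx": -0.03,"ty": -0.595,"tz": 0,"twist": 0},
    {"tx": -0.03,"ty": -0.595,"tz": 0,"twist": 0},
  ],
  claw=1,
)

```text
t: 5.77
eef_pos: [0.5018, -0.0356, 0.1984]
ee_rot: [3.141, -0.001, -2.961]
force: [-0.7, 0.2, 0.8]
width: 0.0865
gripper_force: 0.0
```

```bash
python3 - <<'E'
from h import *
from station import *
import cv2
s=get_state();print(s['t'],s['eef_pos'],s['ee_rot'][2])
k=calibration('wrist');im=grab_frame('wrist');cv2.imwrite('pics/w2.png',im[:,:,::-1])
q=(.5205,-.022,.176)
P=np.array([[-4,-8,80],[-4,-8,0],[-2,141,72],[-70,-85,0],[-70,165,0]])/1000
print(np.round(proj(bed2w(P,*q),k)).tolist())
E
```

```text
5.7667 [ 0.50180913 -0.03557138  0.19839511] -2.960552053134966
[[327.0, 192.0], [318.0, 202.0], [497.0, 195.0], [247.0, 142.0], [468.0, 144.0]]
```

View pics/w2.png

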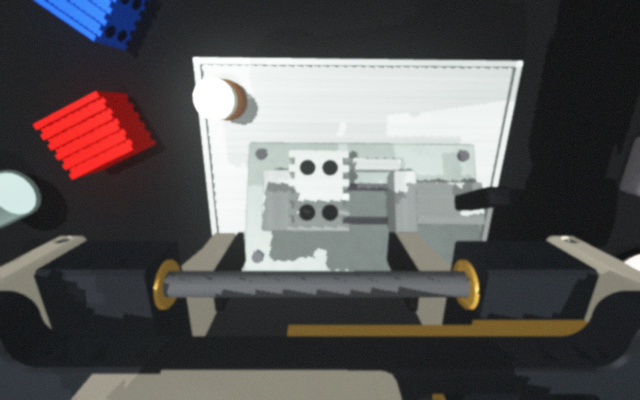

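The picture shows the jaw open, with its face near column 390. The block's wells centre on (319, 190), between the fingers, whose middle is near column 316. I can descend and grip.

arm_command(
  commands=[
    {"tx": 0,"ty": 0.005,"tz": 0.06,"twist": 0},
    {"tx": 0,"ty": 0.01,"tz": 0.14,"twist": 0},
    {"tx": 0,"ty": 0.01,"tz": 0.22,"twist": 0},
    {"tx": 0,"ty": 0.01,"tz": 0.3,"twist": 0},
    {"tx": 0,"ty": 0.01,"tz": 0.35,"twist": 0},
    {"tx": 0,"ty": 0.01,"tz": 0.376,"twist": 0},
    {"tx": 0,"ty": 0.01,"tz": 0.376,"twist": 0},
    {"tx": 0,"ty": 0.01,"tz": 0.376,"twist": 0},
  ],
)

```text
t: 6.48
eef_pos: [0.502, -0.0316, 0.1054]
ee_rot: [-3.141, -0.0, -2.957]
force: [0.4, 0.8, 1.2]
width: 0.0873
gripper_force: 0.0
```

arm_command(
  commands=[
    {"tx": 0,"ty": 0,"tz": 0,"twist": 0},
    {"tx": 0,"ty": 0,"tz": 0,"twist": 0},
    {"tx": 0,"ty": 0,"tz": 0,"twist": 0},
    {"tx": 0,"ty": 0,"tz": 0,"twist": 0},
    {"tx": 0,"ty": 0,"tz": 0,"twist": 0},
    {"tx": 0,"ty": 0,"tz": 0,"twist": 0},
    {"tx": 0,"ty": 0,"tz": 0,"twist": 0},
    {"tx": 0,"ty": 0,"tz": 0,"twist": 0},
  ],
  claw=0,
  grip_force=30,
)

```text
t: 7.15
eef_pos: [0.5023, -0.0325, 0.1055]
ee_rot: [-3.141, 0.001, -2.958]
force: [1.1, -3.2, 2.8]
width: 0.0477
gripper_force: 30.0
```

arm_command(
  commands=[
    {"tx": 0,"ty": 0,"tz": -0.03,"twist": 0},
    {"tx": 0,"ty": 0,"tz": -0.09,"twist": 0},
    {"tx": 0,"ty": 0,"tz": -0.17,"twist": 0},
    {"tx": 0,"ty": 0,"tz": -0.25,"twist": 0},
    {"tx": 0,"ty": 0,"tz": -0.33,"twist": 0},
    {"tx": 0,"ty": 0,"tz": -0.4,"twist": 0},
    {"tx": 0,"ty": 0,"tz": -0.44,"twist": 0},
    {"tx": 0,"ty": 0,"tz": -0.46,"twist": 0},
  ],
)

```text
t: 7.82
eef_pos: [0.5017, -0.0319, 0.2209]
ee_rot: [3.141, 0.001, -2.958]
force: [0.7, 0.6, -6.7]
width: 0.0477
gripper_force: 30.0
```

arm_command(
  commands=[
    {"tx": -0.015,"ty": 0.06,"tz": 0,"twist": 0},
    {"tx": -0.05,"ty": 0.2,"tz": 0,"twist": 0},
    {"tx": -0.085,"ty": 0.36,"tz": 0,"twist": 0},
    {"tx": -0.12,"ty": 0.52,"tz": 0,"twist": 0},
    {"tx": -0.155,"ty": 0.68,"tz": 0,"twist": 0},
    {"tx": -0.19,"ty": 0.84,"tz": 0,"twist": 0},
    {"tx": -0.21,"ty": 0.96,"tz": 0,"twist": 0},
    {"tx": -0.216,"ty": 1.0,"tz": 0,"twist": 0},
  ],
)

```text
t: 8.48
eef_pos: [0.5085, 0.2275, 0.2182]
ee_rot: [3.141, -0.002, -2.956]
force: [0.3, -1.1, -6.5]
width: 0.0477
gripper_force: 30.0
```

```bash
python3 - <<'E'
from station import *
import cv2,numpy as np
s=get_state();print(s['t'],s['eef_pos'],s['width'],s['force'])
im=grab_frame('scene')[:,:,::-1];im2=grab_frame('wrist')[:,:,::-1]
cv2.imwrite('pics/s2.png',np.hstack([cv2.resize(im[110:270,210:410],(500,400),interpolation=cv2.INTER_CUBIC),cv2.resize(im2,(300,188))if 0 else im2[:,200:500]]))
E
```

```text
8.4833 [0.50852625 0.22751798 0.21820093] 0.04769219909970172 [ 0.31486269 -1.14902678 -6.47647696]
```

View pics/s2.png

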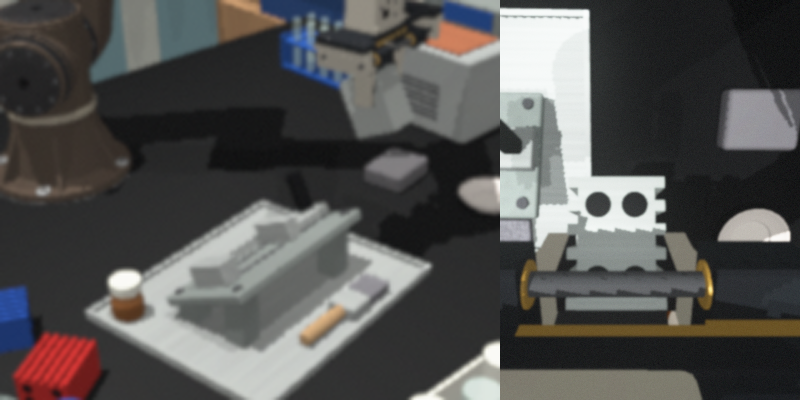

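The block is held, still leaning 25°, and the bed is now empty. I'll set it on the free bench left of the tray to straighten it, because the tool can only point down.

arm_command(
  commands=[
    {"tx": -0.01,"ty": 0.08,"tz": 0.06,"twist": 0},
    {"tx": -0.03,"ty": 0.15,"tz": 0.16,"twist": 0},
    {"tx": -0.03,"ty": 0.16,"tz": 0.28,"twist": 0},
    {"tx": -0.03,"ty": 0.16,"tz": 0.4,"twist": 0},
    {"tx": -0.03,"ty": 0.16,"tz": 0.5,"twist": 0},
    {"tx": -0.03,"ty": 0.16,"tz": 0.57,"twist": 0},
    {"tx": -0.03,"ty": 0.16,"tz": 0.61,"twist": 0},
    {"tx": -0.03,"ty": 0.16,"tz": 0.62,"twist": 0},
  ],
)

```text
t: 9.25
eef_pos: [0.5081, 0.2623, 0.0625]
ee_rot: [-3.139, -0.004, -2.959]
force: [-0.3, -0.4, -6.0]
width: 0.048
gripper_force: 30.0
```

arm_command(
  commands=[
    {"tx": 0,"ty": 0,"tz": 0,"twist": 0},
    {"tx": 0,"ty": 0,"tz": 0.01,"twist": 0},
    {"tx": -0.004,"ty": 0,"tz": 0.02,"twist": 0},
    {"tx": -0.01,"ty": 0,"tz": 0.03,"twist": 0},
    {"tx": -0.016,"ty": 0,"tz": 0.04,"twist": 0},
    {"tx": -0.022,"ty": 0,"tz": 0.05,"twist": 0},
    {"tx": -0.028,"ty": 0,"tz": 0.055,"twist": 0},
    {"tx": -0.03,"ty": 0,"tz": 0.06,"twist": 0},
  ],
  grip_force=14,
)

```text
t: 9.92
eef_pos: [0.5194, 0.2665, 0.0524]
ee_rot: [3.141, 0.005, -2.956]
force: [2.9, -3.0, 11.8]
width: 0.048
gripper_force: 14.0
```

arm_command(
  commands=[
    {"tx": 0,"ty": 0,"tz": 0,"twist": 0},
    {"tx": -0.01,"ty": 0,"tz": 0.005,"twist": 0},
    {"tx": -0.02,"ty": 0,"tz": 0.01,"twist": 0},
    {"tx": -0.03,"ty": 0,"tz": 0.015,"twist": 0},
    {"tx": -0.04,"ty": 0,"tz": 0.02,"twist": 0},
    {"tx": -0.05,"ty": 0,"tz": 0.025,"twist": 0},
    {"tx": -0.05,"ty": 0,"tz": 0.03,"twist": 0},
    {"tx": -0.05,"ty": 0,"tz": 0.03,"twist": 0},
  ],
  grip_force=6,
)

```text
t: 10.58
eef_pos: [0.5318, 0.2689, 0.0442]
ee_rot: [3.14, 0.005, -2.957]
force: [6.6, -3.7, 5.1]
width: 0.0483
gripper_force: 6.0
```

```bash
python3 - <<'E'
from station import *
import cv2,numpy as np
s=get_state();print(s['t'],s['eef_pos'],s['width'],s['force'])
im=grab_frame('scene')[:,:,::-1];im2=grab_frame('wrist')[:,:,::-1]
cv2.imwrite('pics/s3.png',np.hstack([cv2.resize(im[110:210,310:435],(500,400),interpolation=cv2.INTER_CUBIC),im2[:,200:500]]))
E
```

```text
10.5833 [0.5318393  0.26891956 0.04424809] 0.048289178228327054 [ 6.56381288 -3.68671672  5.07430834]
```

View pics/s3.png

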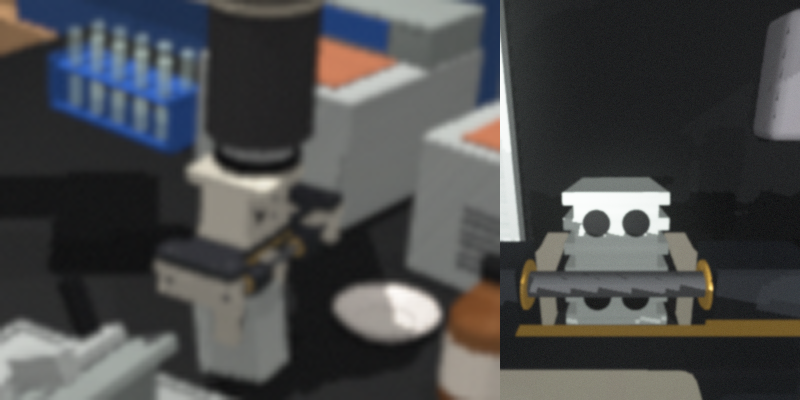

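The block now looks almost upright on the bench. I'll release it, rise and twist a quarter turn.

arm_command(
  commands=[
    {"tx": 0,"ty": 0,"tz": 0,"twist": 0},
    {"tx": 0,"ty": 0,"tz": 0,"twist": 0},
    {"tx": 0,"ty": 0,"tz": 0,"twist": 0},
    {"tx": 0,"ty": 0,"tz": 0,"twist": 0},
    {"tx": 0,"ty": 0,"tz": -0.06,"twist": 0},
    {"tx": 0,"ty": 0,"tz": -0.16,"twist": 0},
    {"tx": 0,"ty": 0,"tz": -0.27,"twist": 0},
    {"tx": 0,"ty": 0,"tz": -0.34,"twist": 0},
  ],
  claw=1,
)

```text
t: 11.35
eef_pos: [0.5295, 0.2683, 0.1298]
ee_rot: [3.141, 0.001, -2.958]
force: [-0.7, -0.1, -0.1]
width: 0.0868
gripper_force: 0.0
```

arm_command(
  commands=[
    {"tx": 0.01,"ty": 0,"tz": 0,"twist": -0.039},
    {"tx": 0.02,"ty": 0,"tz": 0,"twist": -0.078},
    {"tx": 0.03,"ty": 0,"tz": 0,"twist": -0.117},
    {"tx": 0.04,"ty": 0,"tz": 0,"twist": -0.156},
    {"tx": 0.04,"ty": 0,"tz": 0,"twist": -0.195},
    {"tx": 0.04,"ty": 0,"tz": 0,"twist": -0.234},
    {"tx": 0.04,"ty": 0,"tz": 0,"twist": -0.27},
    {"tx": 0.04,"ty": 0,"tz": 0,"twist": -0.3},
  ],
)

```text
t: 12.02
eef_pos: [0.5189, 0.2661, 0.1274]
ee_rot: [3.141, -0.0, -2.01]
force: [0.4, 0.2, 0.4]
width: 0.0873
gripper_force: 0.0
```

arm_command(
  commands=[
    {"tx": 0,"ty": 0,"tz": 0,"twist": -0.039},
    {"tx": 0,"ty": 0,"tz": 0,"twist": -0.078},
    {"tx": 0,"ty": 0,"tz": 0,"twist": -0.117},
    {"tx": 0,"ty": 0,"tz": 0,"twist": -0.156},
    {"tx": 0,"ty": 0,"tz": 0,"twist": -0.19},
    {"tx": 0,"ty": 0,"tz": 0,"twist": -0.2},
    {"tx": 0,"ty": 0,"tz": 0,"twist": -0.2},
    {"tx": 0,"ty": 0,"tz": 0,"twist": -0.2},
  ],
)

```text
t: 12.68
eef_pos: [0.519, 0.2661, 0.1274]
ee_rot: [3.141, -0.0, -1.389]
force: [-0.8, -0.4, 0.5]
width: 0.0877
gripper_force: 0.0
```

```bash
python3 - <<'E'
from h import *
from station import *
import cv2
s=get_state();print(s['t'],s['eef_pos'],s['ee_rot'],s['force'])
k=calibration('wrist');im=grab_frame('wrist');cv2.imwrite('pics/w4.png',im[:,:,::-1])
t=np.array(s['eef_pos']);print('tcp px',proj(t,k),'center at top level',proj([t[0],t[1],.08],k))
for d in boxes_of('block','wrist')[:2]:print(np.round(d['rect']),d['score'])
np.savez('w4',K=k['camera_matrix'],E=k['extrinsics'])
E
```

```text
12.6833 [0.51903818 0.26605983 0.1273984 ] [ 3.14122528e+00 -8.80669653e-05 -1.38874787e+00] [-0.80286107 -0.40492452  0.50737074]
tcp px [[315.65651345 245.90701994]] center at top level [[315.67842275 217.26656828]]
[258. 168. 340. 247.] 0.64
```

View pics/w4.png

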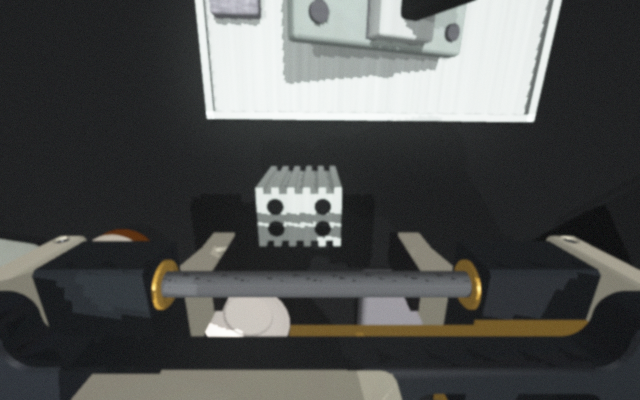

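The block stands upright on the bench. Its top centres on (299, 218), while the tool's centre projects to (316, 217), so I shift about 13 mm along −ty, then descend and grip the plain faces.

arm_command(
  commands=[
    {"tx": 0,"ty": -0.03,"tz": 0,"twist": 0},
    {"tx": 0,"ty": -0.05,"tz": 0.02,"twist": 0},
    {"tx": 0,"ty": -0.05,"tz": 0.1,"twist": 0},
    {"tx": 0,"ty": -0.05,"tz": 0.18,"twist": 0},
    {"tx": 0,"ty": -0.05,"tz": 0.26,"twist": 0},
    {"tx": 0,"ty": -0.05,"tz": 0.32,"twist": 0},
    {"tx": 0,"ty": -0.05,"tz": 0.345,"twist": 0},
    {"tx": 0,"ty": -0.05,"tz": 0.345,"twist": 0},
  ],
)

```text
t: 13.45
eef_pos: [0.531, 0.2675, 0.0393]
ee_rot: [3.139, -0.002, -1.388]
force: [1.0, -0.5, -0.2]
width: 0.0879
gripper_force: 0.0
```

arm_command(
  commands=[
    {"tx": 0,"ty": 0,"tz": 0,"twist": 0},
    {"tx": 0,"ty": 0,"tz": 0,"twist": 0},
    {"tx": 0,"ty": 0,"tz": 0,"twist": 0},
    {"tx": 0,"ty": 0,"tz": 0,"twist": 0},
    {"tx": 0,"ty": 0,"tz": 0,"twist": 0},
    {"tx": 0,"ty": 0,"tz": 0,"twist": 0},
    {"tx": 0,"ty": 0,"tz": 0,"twist": 0},
    {"tx": 0,"ty": 0,"tz": 0,"twist": 0},
  ],
  claw=0,
  grip_force=30,
)

```text
t: 14.12
eef_pos: [0.532, 0.2687, 0.0422]
ee_rot: [-3.14, 0.001, -1.387]
force: [-1.4, -0.6, 5.6]
width: 0.0638
gripper_force: 30.0
```

arm_command(
  commands=[
    {"tx": 0,"ty": 0,"tz": -0.03,"twist": 0},
    {"tx": 0,"ty": 0,"tz": -0.1,"twist": 0},
    {"tx": 0,"ty": 0,"tz": -0.2,"twist": 0.01},
    {"tx": 0,"ty": 0,"tz": -0.3,"twist": 0.04},
    {"tx": 0,"ty": 0,"tz": -0.42,"twist": 0.07},
    {"tx": 0,"ty": 0,"tz": -0.54,"twist": 0.11},
    {"tx": 0,"ty": 0,"tz": -0.64,"twist": 0.15},
    {"tx": 0,"ty": 0,"tz": -0.7,"twist": 0.19},
  ],
)

```text
t: 14.78
eef_pos: [0.5315, 0.2683, 0.2189]
ee_rot: [-3.141, 0.002, -1.989]
force: [0.0, 0.2, -7.4]
width: 0.0636
gripper_force: 30.0
```

arm_command(
  commands=[
    {"tx": 0.06,"ty": -0.02,"tz": 0,"twist": 0.035},
    {"tx": 0.18,"ty": -0.07,"tz": 0,"twist": 0.074},
    {"tx": 0.31,"ty": -0.11,"tz": 0,"twist": 0.113},
    {"tx": 0.45,"ty": -0.16,"tz": 0,"twist": 0.152},
    {"tx": 0.59,"ty": -0.21,"tz": 0,"twist": 0.19},
    {"tx": 0.73,"ty": -0.26,"tz": 0,"twist": 0.23},
    {"tx": 0.85,"ty": -0.31,"tz": 0,"twist": 0.27},
    {"tx": 0.93,"ty": -0.336,"tz": 0,"twist": 0.305},
  ],
)

```text
t: 15.45
eef_pos: [0.5136, 0.0187, 0.2155]
ee_rot: [3.141, -0.003, -2.948]
force: [0.5, 0.2, -6.7]
width: 0.0641
gripper_force: 30.0
```

arm_command(
  commands=[
    {"tx": 0,"ty": 0,"tz": 0,"twist": 0},
    {"tx": 0,"ty": 0,"tz": 0,"twist": 0},
    {"tx": 0,"ty": 0,"tz": 0,"twist": 0},
    {"tx": 0,"ty": 0,"tz": 0,"twist": 0},
    {"tx": 0,"ty": 0,"tz": 0,"twist": 0},
    {"tx": 0,"ty": 0,"tz": 0,"twist": 0},
    {"tx": 0,"ty": 0,"tz": 0,"twist": 0},
    {"tx": 0,"ty": 0,"tz": 0,"twist": 0},
  ],
)

```text
t: 16.12
eef_pos: [0.5155, 0.0221, 0.2162]
ee_rot: [3.142, -0.0, -2.94]
force: [0.2, -0.4, -7.7]
width: 0.064
gripper_force: 30.0
```

arm_command(
  commands=[
    {"tx": 0.02,"ty": -0.06,"tz": 0,"twist": 0.003},
    {"tx": 0.05,"ty": -0.14,"tz": 0.02,"twist": 0.006},
    {"tx": 0.054,"ty": -0.168,"tz": 0.08,"twist": 0.006},
    {"tx": 0.054,"ty": -0.168,"tz": 0.16,"twist": 0.006},
    {"tx": 0.054,"ty": -0.168,"tz": 0.24,"twist": 0.006},
    {"tx": 0.054,"ty": -0.168,"tz": 0.32,"twist": 0.006},
    {"tx": 0.054,"ty": -0.168,"tz": 0.36,"twist": 0.006},
    {"tx": 0.054,"ty": -0.168,"tz": 0.372,"twist": 0.006},
  ],
)

```text
t: 16.78
eef_pos: [0.5096, -0.0224, 0.1215]
ee_rot: [-3.141, -0.003, -2.959]
force: [-0.1, 0.8, -6.7]
width: 0.0635
gripper_force: 30.0
```

```bash
python3 - <<'E'
from h import *
from station import *
import cv2
s=get_state();print(s['t'],s['eef_pos'],s['ee_rot'][2],s['force'])
k=calibration('wrist');im2=grab_frame('wrist')[:,:,::-1];im=grab_frame('scene')[:,:,::-1]
q=(.5205,-.022,.176);P=np.array([[-70,-85,0],[-70,165,0],[-2,-32,30],[-32,-32,30],[-36,0,14]])/1000
print(np.round(proj(bed2w(P,*q),k)).tolist())
cv2.imwrite('pics/s5.png',np.hstack([cv2.resize(im[150:260,250:370],(436,400),interpolation=cv2.INTER_CUBIC),im2[:,180:540]]))
E
```

```text
16.7833 [ 0.50959282 -0.02244003  0.12152256] -2.9593275927260776 [-0.10251984  0.8433133  -6.72091159]
[[210.0, 141.0], [501.0, 144.0], [272.0, 222.0], [272.0, 180.0], [316.0, 179.0]]
```

View pics/s5.png

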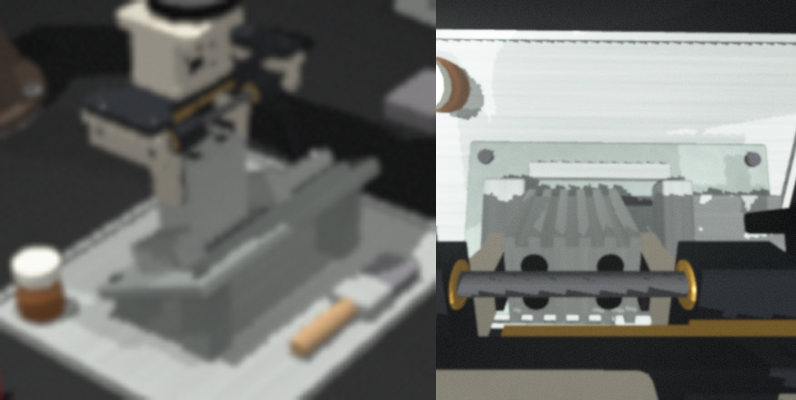

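In the picture the upright block is over the bed, its left side about 6 mm clear of the fixed jaw. The ledge, at crop rows 162–178, is clear in front. Now I touch down and pivot it flat with a softer grip.

arm_command(
  commands=[
    {"tx": 0,"ty": 0,"tz": 0.015,"twist": 0},
    {"tx": 0,"ty": 0,"tz": 0.028,"twist": 0},
    {"tx": 0,"ty": 0,"tz": 0.032,"twist": 0},
    {"tx": 0.01,"ty": 0,"tz": 0.036,"twist": 0},
    {"tx": 0.02,"ty": 0,"tz": 0.041,"twist": 0},
    {"tx": 0.03,"ty": 0,"tz": 0.047,"twist": 0},
    {"tx": 0.04,"ty": 0,"tz": 0.053,"twist": 0},
    {"tx": 0.05,"ty": 0,"tz": 0.058,"twist": 0},
  ],
  grip_force=12,
)

```text
t: 17.55
eef_pos: [0.4993, -0.0243, 0.1098]
ee_rot: [-3.141, 0.003, -2.959]
force: [-0.9, 1.5, 2.2]
width: 0.064
gripper_force: 12.0
```

arm_command(
  commands=[
    {"tx": 0.007,"ty": 0,"tz": 0.006,"twist": 0},
    {"tx": 0.014,"ty": 0,"tz": 0.011,"twist": 0},
    {"tx": 0.02,"ty": 0,"tz": 0.016,"twist": 0},
    {"tx": 0.026,"ty": 0,"tz": 0.021,"twist": 0},
    {"tx": 0.032,"ty": 0,"tz": 0.026,"twist": 0},
    {"tx": 0.038,"ty": 0,"tz": 0.031,"twist": 0},
    {"tx": 0.043,"ty": 0,"tz": 0.036,"twist": 0},
    {"tx": 0.043,"ty": 0,"tz": 0.036,"twist": 0},
  ],
  grip_force=9,
)

```text
t: 18.22
eef_pos: [0.4923, -0.0256, 0.1025]
ee_rot: [-3.141, 0.009, -2.957]
force: [4.5, -0.1, 10.5]
width: 0.0641
gripper_force: 9.0
```

```bash
python3 - <<'E'
from station import *
import cv2,numpy as np
s=get_state();print(s['t'],s['eef_pos'],s['ee_rot'][2],s['force'])
im2=grab_frame('wrist')[:,:,::-1];im=grab_frame('scene')[:,:,::-1]
cv2.imwrite('pics/s6.png',np.hstack([cv2.resize(im[150:260,250:370],(436,400),interpolation=cv2.INTER_CUBIC),im2[:,180:540]]))
E
```

```text
18.2167 [ 0.49225993 -0.02558269  0.10251259] -2.957334975209262 [ 4.51189176 -0.05143304 10.52015024]
```

View pics/s6.png

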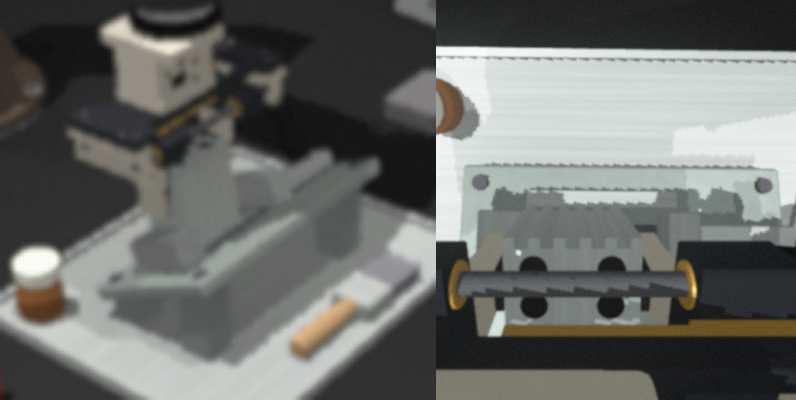

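The block is leaning back towards the bed's slope, perhaps 15–20° so far. I'll press a little further.

arm_command(
  commands=[
    {"tx": 0.005,"ty": 0,"tz": 0.003,"twist": 0},
    {"tx": 0.01,"ty": 0,"tz": 0.006,"twist": 0},
    {"tx": 0.015,"ty": 0,"tz": 0.009,"twist": 0},
    {"tx": 0.02,"ty": 0,"tz": 0.012,"twist": 0},
    {"tx": 0.025,"ty": 0,"tz": 0.015,"twist": 0},
    {"tx": 0.03,"ty": 0,"tz": 0.018,"twist": 0},
    {"tx": 0.03,"ty": 0,"tz": 0.018,"twist": 0},
    {"tx": 0.03,"ty": 0,"tz": 0.018,"twist": 0},
  ],
  grip_force=6,
)

```text
t: 18.98
eef_pos: [0.4831, -0.0273, 0.097]
ee_rot: [-3.141, 0.005, -2.958]
force: [1.9, 1.1, 7.9]
width: 0.0639
gripper_force: 6.0
```

The tool pose puts the pad at bed x ≈ −13 mm and z ≈ 61 mm, which matches the block flat against the ledge. I'll open gently and check.

arm_command(
  commands=[
    {"tx": 0,"ty": 0,"tz": 0,"twist": 0},
    {"tx": 0,"ty": 0,"tz": 0,"twist": 0},
    {"tx": 0,"ty": 0,"tz": 0,"twist": 0},
    {"tx": 0,"ty": 0,"tz": 0,"twist": 0},
    {"tx": 0,"ty": 0,"tz": 0,"twist": 0},
    {"tx": 0,"ty": 0,"tz": 0,"twist": 0},
    {"tx": 0,"ty": 0,"tz": 0,"twist": 0},
    {"tx": 0,"ty": 0,"tz": 0,"twist": 0},
  ],
  claw=0.82,
)

```text
t: 19.65
eef_pos: [0.4804, -0.0278, 0.0952]
ee_rot: [-3.142, -0.0, -2.959]
force: [-0.5, -0.8, -0.0]
width: 0.0719
gripper_force: 0.0
```

arm_command(
  commands=[
    {"tx": 0,"ty": 0,"tz": 0,"twist": 0},
    {"tx": 0,"ty": 0,"tz": 0,"twist": 0},
    {"tx": 0,"ty": 0,"tz": -0.05,"twist": 0},
    {"tx": 0,"ty": 0,"tz": -0.12,"twist": 0},
    {"tx": 0,"ty": 0,"tz": -0.2,"twist": 0},
    {"tx": 0,"ty": 0,"tz": -0.3,"twist": 0},
    {"tx": 0,"ty": 0,"tz": -0.38,"twist": 0},
    {"tx": 0,"ty": 0,"tz": -0.42,"twist": 0},
  ],
  claw=1,
)

```text
t: 20.32
eef_pos: [0.4816, -0.0277, 0.203]
ee_rot: [-3.142, 0.004, -2.959]
force: [0.4, -0.1, 0.0]
width: 0.0876
gripper_force: 0.0
```

```bash
python3 - <<'E'
from h import *
from station import *
import cv2
s=get_state();print(s['t'],s['eef_pos'],s['ee_rot'][2],s['force'])
k=calibration('wrist');im2=grab_frame('wrist')[:,:,::-1]
cv2.imwrite('pics/w7.png',im2)
q=(.5205,-.022,.176)
c=lambda x,y,z:proj(bed2w(np.array([x,y,z])/1000,*q),k)[0].round().tolist()
for y in(0,4):print('top corners',[c(x,y+d,80) for x in(-36,12) for d in(-32,32)])
for d in boxes_of('block','wrist')[:3]:print(np.round(d['rect']),d['score'])
for d in spot_point('block','wrist')[:3]:print(d)
print('base pred',c(-12,2,0)); 
im=grab_frame('scene')[:,:,::-1]
cv2.imwrite('pics/s7.png',np.hstack([cv2.resize(im[150:260,250:370],(436,400),interpolation=cv2.INTER_CUBIC),im2[:,180:540]]))
E
```

```text
20.3167 [ 0.48158946 -0.02767211  0.20298013] -2.958910041354594 [ 0.39720115 -0.06328316  0.00976802]
top corners [[284.0, 173.0], [359.0, 173.0], [284.0, 231.0], [361.0, 230.0]]
top corners [[289.0, 173.0], [364.0, 173.0], [288.0, 231.0], [365.0, 230.0]]
[ 33. 109. 150. 192.] 0.94
[ 11.   0. 144.  67.] 0.94
[274. 182. 356. 253.] 0.6
{'uv': [317.7, 203.2], 'score': 0.95}
{'uv': [126.2, 135.4], 'score': 0.67}
base pred [317.0, 209.0]
```

View pics/s7.png

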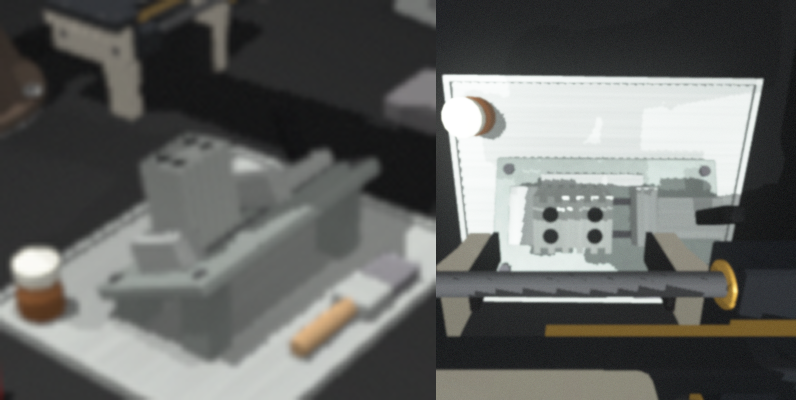

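The block stands, but its wells centre on (317, 226) where flat against the ledge should give row 202. It may be sitting on the ledge, or it may be further up the slope. I'll compare the hypotheses numerically.

```bash
python3 - <<'E'
from h import *
from station import *
import cv2
k=calibration('wrist');ks=calibration('scene');kt=calibration('top')
q=(.5205,-.022,.176)
def corners(cx,cy,edge_h,extra):  # block rotated about bed y by extra (rad, towards upright), low bottom edge at (cx,edge_h)
    r=R.from_euler('y',extra).as_matrix()
    P=np.array([[a,b,c] for c in(0,80) for a in(0,48) for b in(-32,32)]+[[24,0,80]],float)
    return bed2w((P@r.T+[cx,cy,edge_h])/1000,*q)
for n,h in dict(flat=(-36,0,0,0),up18=(-18,0,0,0),ledge=(-40,0,14,np.arcsin(14/52))).items():
    P=corners(*h);print(n,'\n w',proj(P,k).round().astype(int).tolist(),'\n s',(((proj(P,ks)-[250,150])*3.635).round().astype(int)).tolist(),'\n top',proj(P,kt).round().astype(int).tolist())
im=cv2.imread('pics/w7.png')
g=cv2.cvtColor(im,cv2.COLOR_BGR2GRAY)
for c in(300,317,335):print(c,g[150:262:2,c-1:c+2].mean(1).astype(int).tolist())
t=grab_frame('top');
for d in spot_point('block','top')[:4]+boxes_of('block','top')[:4]:print({a:np.round(b,1) for a,b in d.items()})
E
```

```text
flat 
 w [[286, 190], [343, 190], [286, 234], [344, 233], [283, 176], [359, 176], [283, 234], [361, 234], [322, 205]] 
 s [[159, 255], [206, 228], [196, 252], [244, 225], [130, 170], [179, 146], [167, 165], [216, 140], [173, 155]] 
 top [[335, 207], [311, 211], [331, 190], [307, 194], [337, 219], [311, 223], [333, 200], [307, 205], [322, 212]]
up18 
 w [[286, 206], [344, 206], [286, 251], [345, 250], [283, 198], [360, 197], [283, 257], [362, 256], [322, 227]] 
 s [[172, 254], [220, 227], [210, 252], [258, 224], [143, 168], [193, 144], [181, 163], [231, 138], [187, 153]] 
 top [[333, 200], [309, 205], [330, 183], [306, 188], [335, 212], [309, 217], [332, 193], [305, 198], [320, 205]]
ledge 
 w [[285, 184], [345, 184], [286, 229], [344, 228], [283, 195], [363, 195], [283, 254], [361, 253], [323, 225]] 
 s [[151, 240], [199, 214], [191, 252], [239, 224], [139, 156], [189, 132], [180, 165], [230, 140], [185, 148]] 
 top [[335, 210], [311, 214], [332, 192], [307, 196], [336, 214], [309, 219], [332, 194], [306, 199], [321, 206]]
300 [233, 230, 230, 206, 173, 195, 197, 197, 197, 200, 199, 1
[... 328 characters left out ...]
0, 132, 132, 130, 129, 137, 149, 154, 172, 169, 148, 146, 148, 157, 185, 195, 195, 193, 196, 195, 192, 193, 193, 194, 193, 192, 193, 193, 196, 198, 214, 232, 233, 233, 234]
335 [232, 229, 228, 221, 179, 193, 200, 200, 200, 202, 200, 190, 204, 228, 228, 228, 215, 152, 132, 134, 133, 133, 139, 187, 201, 167, 145, 150, 142, 97, 55, 45, 45, 43, 45, 76, 161, 192, 195, 172, 99, 52, 48, 48, 47, 52, 100, 174, 190, 182, 176, 174, 148, 139, 138, 138]
{'uv': array([404.4, 210.5]), 'score': np.float64(0.8)}
{'uv': array([435.3, 265.5]), 'score': np.float64(0.7)}
{'rect': array([402.5, 239.4, 444.6, 279.3]), 'score': np.float64(1.0)}
{'rect': array([396.7, 184.8, 440.3, 223.8]), 'score': np.float64(0.8)}
```

```bash
python3 - <<'E'
import cv2,numpy as np
im=cv2.imread('pics/s7.png')[:, :436];g=cv2.GaussianBlur(cv2.cvtColor(im,cv2.COLOR_BGR2GRAY),(5,5),0).astype(int)
for y in range(130,250,8):print(y,g[y,120:268:6].tolist())
E
```

```text
130 [42, 43, 43, 44, 46, 46, 46, 47, 46, 45, 47, 56, 57, 54, 50, 47, 45, 38, 31, 26, 23, 22, 22, 22, 22]
138 [43, 43, 43, 42, 43, 43, 43, 43, 48, 63, 83, 77, 74, 94, 104, 94, 86, 75, 60, 46, 41, 37, 30, 27, 22]
146 [43, 42, 43, 43, 43, 44, 47, 62, 89, 102, 104, 99, 110, 110, 84, 97, 125, 120, 106, 100, 98, 78, 57, 47, 41]
154 [43, 43, 43, 43, 49, 70, 75, 81, 93, 110, 125, 130, 134, 131, 123, 121, 117, 116, 118, 130, 145, 147, 139, 121, 94]
162 [45, 43, 45, 59, 92, 106, 98, 93, 99, 84, 78, 109, 125, 121, 117, 115, 115, 116, 123, 167, 196, 195, 178, 157, 148]
170 [44, 43, 44, 63, 105, 109, 110, 115, 118, 120, 123, 118, 117, 114, 116, 116, 115, 116, 122, 157, 174, 169, 163, 152, 136]
178 [45, 44, 44, 56, 95, 110, 109, 108, 109, 110, 113, 116, 116, 115, 116, 115, 116, 116, 116, 118, 116, 113, 109, 108, 110]
186 [45, 44, 45, 50, 88, 110, 110, 109, 110, 110, 113, 116, 115, 117, 117, 116, 118, 118, 118, 114, 104, 103, 103, 104, 104]
194 [44, 45, 45, 46, 75, 107, 111, 111, 111, 111, 112, 117, 115, 117, 117, 117, 118, 117, 117, 116, 106, 103, 103, 103, 102]
202 [45, 46, 51, 73, 104, 114, 112, 111, 111, 111, 112, 116, 116, 118, 117, 117, 118, 118, 120, 116, 105, 99, 99, 100, 100]
210 [50, 75, 110, 141, 130, 118, 112, 113, 112, 112, 113, 116, 117, 118, 118, 119, 118, 118, 119, 118, 100, 93, 95, 84, 79]
218 [109, 140, 127, 143, 158, 141, 114, 112, 112, 113, 112, 115, 119, 118, 117, 119, 118, 119, 119, 118, 109, 91, 84, 89, 99]
226 [140, 149, 163, 173, 171, 146, 115, 112, 112, 114, 114, 115, 118, 117, 119, 120, 119, 120, 114, 99, 88, 91, 99, 116, 138]
234 [168, 174, 175, 177, 163, 151, 145, 147, 161, 161, 138, 118, 114, 115, 119, 118, 115, 105, 84, 102, 142, 153, 154, 159, 161]
242 [174, 171, 158, 159, 161, 161, 159, 156, 151, 147, 136, 129, 116, 116, 117, 105, 89, 88, 115, 143, 162, 163, 162, 150, 136]
```

The near-vertical left edge (x 139 to 144 over 32 rows) fits the ledge hypothesis: the block's lower edge is on top of the ledge. I'll regrip it, lift it, move up the slope and lay it down again along the pivot arc.

arm_command(
  commands=[
    {"tx": -0.045,"ty": 0,"tz": 0.02,"twist": 0},
    {"tx": -0.045,"ty": 0,"tz": 0.08,"twist": 0},
    {"tx": -0.045,"ty": 0,"tz": 0.16,"twist": 0},
    {"tx": -0.045,"ty": 0,"tz": 0.24,"twist": 0},
    {"tx": -0.045,"ty": 0,"tz": 0.31,"twist": 0},
    {"tx": -0.045,"ty": 0,"tz": 0.36,"twist": 0},
    {"tx": -0.045,"ty": 0,"tz": 0.388,"twist": 0},
    {"tx": -0.045,"ty": 0,"tz": 0.388,"twist": 0},
  ],
)

```text
t: 21.33
eef_pos: [0.4907, -0.026, 0.1011]
ee_rot: [-3.141, -0.004, -2.96]
force: [0.5, 0.0, -0.1]
width: 0.0878
gripper_force: 0.0
```

arm_command(
  commands=[
    {"tx": 0,"ty": 0,"tz": 0,"twist": 0},
    {"tx": 0,"ty": 0,"tz": 0,"twist": 0},
    {"tx": 0,"ty": 0,"tz": 0,"twist": 0},
    {"tx": 0,"ty": 0,"tz": 0,"twist": 0},
    {"tx": 0,"ty": 0,"tz": 0,"twist": 0},
    {"tx": 0,"ty": 0,"tz": 0,"twist": 0},
    {"tx": 0,"ty": 0,"tz": 0,"twist": 0},
    {"tx": 0,"ty": 0,"tz": 0,"twist": 0},
  ],
  claw=0,
  grip_force=30,
)

```text
t: 22.0
eef_pos: [0.492, -0.0256, 0.104]
ee_rot: [3.142, 0.001, -2.959]
force: [-1.4, 1.7, 6.0]
width: 0.064
gripper_force: 30.0
```

arm_command(
  commands=[
    {"tx": 0,"ty": 0,"tz": -0.03,"twist": 0},
    {"tx": 0,"ty": 0,"tz": -0.07,"twist": 0},
    {"tx": -0.02,"ty": 0,"tz": -0.1,"twist": 0},
    {"tx": -0.05,"ty": 0,"tz": -0.1,"twist": 0},
    {"tx": -0.06,"ty": 0,"tz": -0.1,"twist": 0},
    {"tx": -0.06,"ty": 0,"tz": -0.1,"twist": 0},
    {"tx": -0.06,"ty": 0,"tz": -0.1,"twist": 0},
    {"tx": -0.06,"ty": 0,"tz": -0.1,"twist": 0},
  ],
)

```text
t: 22.67
eef_pos: [0.5057, -0.0232, 0.1276]
ee_rot: [3.142, -0.002, -2.96]
force: [-0.1, 0.4, -6.3]
width: 0.0639
gripper_force: 30.0
```

```bash
cat >> h.py <<'E'
def lean(crop):
    import cv2
    g=cv2.GaussianBlur(crop.mean(2),(3,3),0)
    return g
E
python3 - <<'E'
from h import *
from station import *
import cv2
s=get_state();print(s['t'],s['eef_pos'],s['ee_rot'][2],s['force'])
im=grab_frame('scene');cv2.imwrite('pics/s8.png',im[:,:,::-1]);g=im.mean(2).astype(int)
for v in range(184,222,2):print(v,g[v,278:326].tolist())
E
```

```text
22.6667 [ 0.50568221 -0.02320041  0.12762105] -2.959579071462637 [-0.106122    0.38919829 -6.25521287]
184 [120, 121, 120, 119, 117, 115, 112, 99, 83, 67, 53, 46, 46, 54, 71, 90, 88, 68, 54, 44, 43, 42, 36, 32, 29, 31, 38, 54, 70, 75, 68, 59, 62, 80, 102, 112, 111, 105, 85, 47, 23, 22, 22, 22, 22, 21, 22, 19]
186 [120, 120, 120, 121, 121, 122, 125, 125, 124, 124, 118, 113, 119, 128, 123, 121, 109, 82, 69, 55, 36, 29, 28, 30, 33, 41, 61, 84, 100, 103, 99, 97, 99, 104, 108, 110, 112, 109, 95, 54, 27, 22, 22, 21, 21, 22, 22, 21]
188 [104, 112, 117, 119, 119, 120, 120, 120, 121, 121, 120, 117, 118, 121, 123, 122, 109, 82, 65, 54, 38, 32, 33, 34, 47, 69, 89, 101, 105, 107, 109, 109, 110, 111, 112, 114, 114, 112, 102, 72, 44, 35, 30, 25, 23, 22, 21, 21]
190 [51, 61, 76, 90, 101, 106, 113, 117, 119, 120, 118, 108, 96, 105, 118, 123, 119, 110, 95, 82, 72, 69, 80, 82, 80, 87, 100, 107, 110, 111, 113, 113, 113, 115, 115, 115, 115, 113, 108, 91, 70, 57, 50, 42, 35, 32, 31, 29]
192 [42, 43, 43, 43, 46, 51, 63, 76, 91, 100, 107, 112, 116, 117, 121, 118, 113, 116, 118, 116, 106, 92, 103, 110, 112,
[... 2648 characters left out ...]
[152, 163, 170, 172, 172, 173, 172, 165, 147, 121, 107, 99, 95, 95, 95, 95, 96, 98, 103, 107, 112, 113, 113, 113, 114, 113, 109, 99, 88, 80, 74, 71, 74, 82, 91, 95, 99, 110, 123, 134, 149, 153, 151, 146, 141, 130, 120, 114]
218 [172, 173, 173, 174, 174, 173, 171, 159, 134, 115, 110, 110, 108, 105, 100, 99, 98, 97, 99, 102, 109, 114, 114, 114, 113, 113, 112, 105, 90, 78, 79, 88, 93, 97, 102, 111, 131, 149, 159, 159, 154, 146, 132, 121, 116, 111, 106, 102]
220 [174, 174, 174, 173, 172, 173, 172, 166, 148, 128, 119, 117, 116, 114, 112, 110, 109, 105, 103, 104, 106, 113, 116, 115, 115, 114, 113, 108, 103, 97, 96, 99, 110, 131, 148, 154, 157, 155, 146, 134, 124, 116, 113, 107, 104, 102, 101, 101]
```

arm_command(
  commands=[
    {"tx": 0,"ty": 0,"tz": 0.02,"twist": 0},
    {"tx": 0,"ty": 0,"tz": 0.04,"twist": 0},
    {"tx": 0,"ty": 0,"tz": 0.055,"twist": 0},
    {"tx": 0,"ty": 0,"tz": 0.065,"twist": 0},
    {"tx": 0,"ty": 0,"tz": 0.072,"twist": 0},
    {"tx": 0,"ty": 0,"tz": 0.076,"twist": 0},
    {"tx": 0,"ty": 0,"tz": 0.08,"twist": 0},
    {"tx": 0,"ty": 0,"tz": 0.08,"twist": 0},
  ],
  grip_force=18,
)

```text
t: 23.38
eef_pos: [0.5058, -0.0233, 0.1099]
ee_rot: [-3.141, -0.0, -2.959]
force: [-10.2, 0.9, 13.1]
width: 0.0638
gripper_force: 18.0
```

arm_command(
  commands=[
    {"tx": 0.01,"ty": 0,"tz": 0.004,"twist": 0},
    {"tx": 0.02,"ty": 0,"tz": 0.01,"twist": 0},
    {"tx": 0.03,"ty": 0,"tz": 0.017,"twist": 0},
    {"tx": 0.04,"ty": 0,"tz": 0.025,"twist": 0},
    {"tx": 0.05,"ty": 0,"tz": 0.033,"twist": 0},
    {"tx": 0.056,"ty": 0,"tz": 0.038,"twist": 0},
    {"tx": 0.06,"ty": 0,"tz": 0.042,"twist": 0},
    {"tx": 0.06,"ty": 0,"tz": 0.042,"twist": 0},
  ],
  grip_force=12,
)

```text
t: 24.05
eef_pos: [0.4912, -0.0259, 0.0974]
ee_rot: [-3.142, -0.001, -2.959]
force: [-0.0, -0.7, -3.6]
width: 0.064
gripper_force: 12.0
```

```bash
cat > edge.py <<'E'
# lean of the block's left edge in the scene picture: column of the dark-to-grey step by row
from station import *
import cv2,numpy as np
s=get_state();print(s['t'],np.round(s['eef_pos'],4),np.round(s['force'],1))
im=grab_frame('scene');g=im.mean(2)
for v in range(192,206,2):
    r=g[v,278:305];i=np.argmax(r>80);print(v,round(278+i-(r[i]-80)/(r[i]-r[i-1]+1e-6),1),end=' | ')
E
python3 edge.py
```

```text
24.05 [ 0.4912 -0.0259  0.0974] [-0.  -0.7 -3.6]
192 275.8 | 194 274.0 | 196 261.7 | 198 279.1 | 200 284.0 | 202 286.7 | 204 287.3 |
```

arm_command(
  commands=[
    {"tx": 0,"ty": 0,"tz": 0.004,"twist": 0},
    {"tx": 0,"ty": 0,"tz": 0.008,"twist": 0},
    {"tx": 0.006,"ty": 0,"tz": 0.011,"twist": 0},
    {"tx": 0.012,"ty": 0,"tz": 0.014,"twist": 0},
    {"tx": 0.018,"ty": 0,"tz": 0.017,"twist": 0},
    {"tx": 0.024,"ty": 0,"tz": 0.02,"twist": 0},
    {"tx": 0.03,"ty": 0,"tz": 0.022,"twist": 0},
    {"tx": 0.034,"ty": 0,"tz": 0.024,"twist": 0},
  ],
  grip_force=12,
)

```text
t: 24.77
eef_pos: [0.4864, -0.0267, 0.0941]
ee_rot: [-3.141, 0.006, -2.958]
force: [0.7, 0.5, 12.2]
width: 0.064
gripper_force: 12.0
```

arm_command(
  commands=[
    {"tx": 0,"ty": 0,"tz": 0,"twist": 0},
    {"tx": 0,"ty": 0,"tz": 0,"twist": 0},
    {"tx": 0,"ty": 0,"tz": -0.005,"twist": 0},
    {"tx": 0,"ty": 0,"tz": -0.005,"twist": 0},
    {"tx": 0,"ty": 0,"tz": -0.005,"twist": 0},
    {"tx": 0,"ty": 0,"tz": -0.005,"twist": 0},
    {"tx": 0,"ty": 0,"tz": -0.005,"twist": 0},
    {"tx": 0,"ty": 0,"tz": -0.005,"twist": 0},
  ],
  claw=0.85,
)

```text
t: 25.43
eef_pos: [0.4831, -0.0273, 0.093]
ee_rot: [-3.142, -0.0, -2.959]
force: [0.3, 0.6, -0.3]
width: 0.0748
gripper_force: 0.0
```

arm_command(
  commands=[
    {"tx": 0,"ty": 0,"tz": 0,"twist": 0},
    {"tx": 0,"ty": 0,"tz": 0,"twist": 0},
    {"tx": 0,"ty": 0,"tz": -0.05,"twist": 0},
    {"tx": 0,"ty": 0,"tz": -0.12,"twist": 0},
    {"tx": 0,"ty": 0,"tz": -0.2,"twist": 0},
    {"tx": 0,"ty": 0,"tz": -0.3,"twist": 0},
    {"tx": 0,"ty": 0,"tz": -0.38,"twist": 0},
    {"tx": 0,"ty": 0,"tz": -0.43,"twist": 0},
  ],
  claw=1,
)

```text
t: 26.1
eef_pos: [0.484, -0.0272, 0.2029]
ee_rot: [-3.142, 0.003, -2.959]
force: [0.7, -0.4, 0.1]
width: 0.0874
gripper_force: 0.0
```

```bash
cat > chk.py <<'E'
from h import *
from station import *
import cv2
def chk(q=(.5205,-.022,.176)):
    s=get_state();print(s['t'],np.round(s['eef_pos'],4),np.round(s['force'],1))
    k=calibration('wrist');ks=calibration('scene')
    w=grab_frame('wrist')[:,:,::-1];sc=grab_frame('scene')[:,:,::-1];n=int(s['t']*100)
    cv2.imwrite(f'pics/cw{n}.png',w);cv2.imwrite(f'pics/cs{n}.png',sc)
    # dark wells in the wrist picture
    g=cv2.cvtColor(w,cv2.COLOR_BGR2GRAY);m=(g[185:252,262:380]<85).astype(np.uint8)
    _,_,st,ce=cv2.connectedComponentsWithStats(m)
    print('wells',[(np.round(c+[262,185],1).tolist(),int(a[4])) for c,a in zip(ce[1:],st[1:]) if 30<a[4]<400])
    P=np.array([[-36,-32,80],[-36,32,80],[12,-32,80],[-36,-32,0],[-12,0,80]])/1000
    print('flat pred: wrist top centre',proj(bed2w(P[4],*q),k).round(1),'scene',proj(bed2w(P,*q),ks).round(1).tolist())
    gs=cv2.cvtColor(sc,cv2.COLOR_BGR2GRAY).astype(float)
    for v in range(194,216,3):
        r=gs[v,278:305];i=np.argmax(r>80);print((v,round(278+i-(r[i]-80)/(r[i]-r[i-1]+1e-6),1)),end=' ')
chk()
E
python3 chk.py
```

```text
26.1 [ 0.484  -0.0272  0.2029] [ 0.7 -0.4  0.1]
wells [([349.4, 199.0], 155), ([341.2, 231.7], 257)]
flat pred: wrist top centre [[322.1 198.7]] scene [[285.7, 196.7], [299.4, 190.0], [295.8, 195.4], [293.6, 220.1], [297.7, 192.6]]
(194, np.float64(268.7)) (197, np.float64(278.2)) (200, np.float64(318.0)) (203, np.float64(279.8)) (206, np.float64(278.4)) (209, np.float64(278.3)) (212, np.float64(278.2)) (215, np.float64(278.1))
```

```bash
python3 - <<'E'
import cv2,glob
f=sorted(glob.glob('pics/cw*.png'))[-1]
w=cv2.imread(f,0);s=cv2.imread(f.replace('cw','cs'),0)
print('scene');[print(v,' '.join('%3d'%x for x in s[v,274:322:2])) for v in range(182,222,2)]
print('wrist');[print(v,' '.join('%3d'%x for x in w[v,264:384:5])) for v in range(160,262,4)]
E
```

```text
scene
182  42  43  43  44  44  51  65  61  47  46  45  46  46  42  35  30  23  23  21  22  20  22  21  22
184  41  41  42  42  43  44  46  45  46  46  46  47  47  46  46  45  42  40  32  24  21  22  22  21
186  41  42  41  42  42  42  43  43  45  45  46  46  44  43  44  46  46  46  45  39  32  25  23  24
188  41  42  42  42  41  42  42  42  42  42  43  43  42  43  42  42  42  43  44  44  47  45  39  32
190  42  41  42  42  42  43  42  43  43  43  43  43  43  43  42  42  42  42  46  67 105 104  73  54
192  43  42  42  43  42  43  42  43  44  44  43  43  42  43  43  42  43  55  97 137 128 143 146 129
194  43  42  42  43  43  42  44  44  44  44  44  44  44  44  43  46  70 128 132 147 172 193 187 159
196  68  61  53  48  45  44  45  43  43  44  43  44  44  44  65 110 131 135 163 180 192 187 180 172
198 158 144 127 118 111  95  52  43  44  44  43  44  49  92 125 137 144 171 181 182 135 124 119 114
200 161 163 160 159 147 129  71  44  45  43  47  70 110 138 137 162 175 182 192 144 104 105 104 103
202 157 159 156 145 127 103  88  46  46  57  99 138 131 145 172 177 181 197 199 158 104 103 10
[... 2811 characters left out ...]

236 227 164 168 162 117 131 132 133 130 131 127 123 122 124 121 123 124 120 118 122 122 117 106 108
240 186 162 168 158 122 134 138 137 139 136 134 131 134 133 135 134 137 138 139 136 139 137 134 108
244 226 224 187 139 138 137 134 136 135 134 139 188 158 132 133 132 135 136 135 133 136 136 137 133
248 232 232 175 139 138 134 136 134 137 135 137 230 228 172 139 137 134 137 137 134 137 133 134 133
252 232 232 148 137 135 137 137 165 181 165 169 231 228 142 136 133 135 135 135 136 138 135 135 134
256 233 231 232 172 198 219 198 231 232 231 231 232 229 159 137 139 136 133 135 137 136 137 133 133
260 235 233 233 234 232 233 232 230 232 232 233 230 230 172 137 137 135 137 136 131 136 133 133 132
```

The bed is now empty, so the block toppled off on release. I need to find it with the networks.

```bash
python3 - <<'E'
from h import *
from station import *
import cv2
for c in('top','scene','wrist'):
    k=calibration(c);im=grab_frame(c);cv2.imwrite(f'pics/f_{c}.png',im[:,:,::-1])
    print(c)
    for d in regions_of('block',c)[:6]:
        m=d['region'];px=im[m];print(np.round(d['rect']),round(d['score'],2),'n',m.sum(),'rgb',px.mean(0).round(),ray(np.argwhere(m).mean(0)[::-1],.03,k).round(3))
    for d in spot_point('block',c)[:5]:print('  sp',np.round(d['uv']),round(d['score'],2))
q=(.5205,-.022,.176)
a=cv2.imread('pics/top0.png',0).astype(int);b=cv2.imread('pics/f_top.png',0).astype(int)
m=(abs(a-b)>30).astype(np.uint8);n,_,st,ce=cv2.connectedComponentsWithStats(m)
kt=calibration('top')
print([(s.tolist(),ray(c_,.03,kt).round(3).tolist()) for s,c_ in zip(st[1:],ce[1:]) if s[4]>40])
E
```

```text
top
[317. 242. 345. 277.] 0.7 n 867 rgb [184. 190. 181.] [ 0.359 -0.051  0.03 ]
[395. 185. 440. 225.] 0.59 n 860 rgb [224.  53.  47.] [ 0.497 -0.287  0.03 ]
  sp [437. 264.] 0.7
  sp [335. 273.] 0.61
  sp [403. 213.] 0.56
scene
[256. 198. 288. 221.] 0.93 n 493 rgb [127. 130. 126.] [ 0.358 -0.048  0.03 ]
[217. 244. 248. 276.] 0.9 n 714 rgb [150.  40.  39.] [ 0.499 -0.289  0.03 ]
[192. 223. 221. 252.] 0.71 n 650 rgb [ 36.  64. 129.] [ 0.365 -0.298  0.03 ]
  sp [239. 247.] 0.95
  sp [194. 241.] 0.82
  sp [265. 206.] 0.73
wrist
[  9.   1. 141.  66.] 0.76 n 5496 rgb [ 42.  96. 194.] [ 0.368 -0.288  0.03 ]
[ 30. 108. 149. 193.] 0.75 n 5999 rgb [213.  38.  34.] [ 0.494 -0.289  0.03 ]
[373. 189. 494. 248.] 0.68 n 4570 rgb [125. 131. 129.] [0.505 0.112 0.03 ]
[284.   7. 352. 106.] 0.55 n 6517 rgb [221. 226. 224.] [ 0.354 -0.051  0.03 ]
  sp [125. 137.] 0.64
  sp [319.  20.] 0.63
[([119, 142, 260, 258, 28489], [0.361, 0.203, 0.03]), ([407, 185, 33, 38, 664], [0.497, -0.298, 0.03]), ([347, 222, 38, 29, 414], [0.404, -0.149, 0.03]), ([313, 239, 36, 40, 956], [0.358, -0.049, 0.03]), ([407, 241, 17, 22, 165], [0.375, -0.275, 0.03]), ([575, 300, 18, 28, 198], [0.208, -0.709, 0.03]), ([629, 323, 11, 77, 534], [0.095, -0.835, 0.03]), ([293, 353, 20, 9, 99], [0.108, 0.031, 0.03]), ([336, 361, 27, 39, 467], [0.053, -0.087, 0.03]), ([274, 362, 19, 35, 312], [0.054, 0.083, 0.03]), ([290, 384, 45, 16, 186], [0.028, 0.008, 0.03])]
```

The block lies on its finned side at the tray's near edge, around (0.358, −0.05). The release let the tool spring down-slope, which tipped it. I can recover it: I'll measure its extent and check that the jar hasn't moved.

```bash
python3 - <<'E'
from h import *
from station import *
import cv2
kt=calibration('top');kw=calibration('wrist');s=get_state();print(s['t'],s['eef_pos'],s['width'])
a=cv2.imread('pics/top0.png');b=cv2.imread('pics/f_top.png')
for im in(a,b):
    h=cv2.cvtColor(im,cv2.COLOR_BGR2HSV);m=((h[...,1]<45)&(h[...,2]>235)).astype(np.uint8)[215:245,355:390]
    M=cv2.moments(m,True);print('jar lid px',M['m10']/M['m00']+355,M['m01']/M['m00']+215,M['m00'])
m=regions_of('block','wrist');m=[d for d in m if d['rect'][1]<20 and d['rect'][0]>200]
if m:
    c,_=cv2.findContours(m[0]['region'].astype(np.uint8),0,2);c=max(c,key=cv2.contourArea)
    box=cv2.boxPoints(cv2.minAreaRect(c));print('wrist box',box.round().tolist());print([ray(p,.05,kw).round(3).tolist() for p in box])
w=cv2.imread('pics/f_wrist.png',0)
[print(v,' '.join('%3d'%x for x in w[v,270:370:5])) for v in range(0,124,6)]
t=b[...,1];print('top');[print(v,' '.join('%3d'%x for x in t[v,308:352:2])) for v in range(236,286,3)]
# lean vs rows in wrist frame, near face edges, pad 61 mm up the block, tool-relative
E=np.linalg.inv
T=np.array(s['eef_pos']);ps=s['ee_rot'][2]
u=-np.array([np.cos(ps),np.sin(ps),0]);z=np.array([0,0,1])
for th in(0,10,15,20,25,30):
    t_=np.radians(th);bz=-np.sin(t_)*u+np.cos(t_)*z;bx=np.cos(t_)*u+np.sin(t_)*z
    G=T+[0,0,.019];f=lambda x,zz:G+bx*x+bz*(zz-.061)
    print(th,'near bottom,near top,far top rows',[proj(f(x,zz),kw)[0,1].round() for x,zz in((-.024,0),(-.024,.08),(.024,.08))])
E
```

```text
26.65 [ 0.48295706 -0.02737984  0.19999504] 0.08705928111330499
jar lid px 367.1641791044776 225.00298507462688 335.0
jar lid px 371.0740740740741 231.1925925925926 405.0
wrist box [[282.0, 105.0], [284.0, 6.0], [352.0, 7.0], [350.0, 106.0]]
[[0.409, -0.077, 0.05], [0.321, -0.088, 0.05], [0.31, -0.025, 0.05], [0.397, -0.008, 0.05]]
0  39  42  43  47  46  49  47  50  50  47  45  45  45  49  47  50  45  43  46  40
6  40  47  44 189 104  76 186  51 154  87  79 143  50 138  72  72 124  44  44  43
12  41  45  45 245 224 244 248 241 249 243 245 246 247 248 236 240 245  45  48  45
18  47  47  50 245 212 248 248 245 249 234 245 247 248 248 245 238 243  49  41  45
24  46  49  52 244 232 247 247 245 249 225 248 247 249 248 244 240 244  52  47  45
30  52  47  48 235 200 238 236 233 246 244 248 247 247 247 225 231 229  43  47  42
36  45  48  55 236 212 239 236 236 242 220 240 236 240 241 240 230 230  45  50  47
42  52  49  53 235 202 240 237 235 240 203 236 236 240 241 229 229 229  48  49  49
48  52  51  53 236 195 240 238 232 241 227 241 237 240 240 227 229 226  48  52  50
54  55  55  55 237 22
[... 2415 characters left out ...]
 29  33  19  23  26  26  22  28  22  18
284  29  19  32  20  30  21  31  22  27  27  28  32  25  29  26  24  23  27  22  31  22  23
0 near bottom,near top,far top rows [np.float64(189.0), np.float64(237.0), np.float64(322.0)]
10 near bottom,near top,far top rows [np.float64(202.0), np.float64(227.0), np.float64(322.0)]
15 near bottom,near top,far top rows [np.float64(208.0), np.float64(223.0), np.float64(321.0)]
20 near bottom,near top,far top rows [np.float64(215.0), np.float64(219.0), np.float64(319.0)]
25 near bottom,near top,far top rows [np.float64(222.0), np.float64(216.0), np.float64(317.0)]
30 near bottom,near top,far top rows [np.float64(229.0), np.float64(213.0), np.float64(314.0)]
```

```bash
python3 - <<'E'
import cv2,numpy as np,glob
for f in('pics/w7.png','pics/cw2610.png','pics/cw2609.png','pics/f_wrist.png'):
    im=cv2.imread(f)
    if im is None: continue
    h=cv2.cvtColor(im,cv2.COLOR_BGR2HSV);m=((h[...,1]>110)&(h[...,2]>50)&(h[...,0]<20)).astype(np.uint8)[70:160,190:270]
    M=cv2.moments(m,True);print(f,'jar amber',M['m10']/M['m00']+190,M['m01']/M['m00']+70,M['m00'])
E
```

```text
pics/w7.png jar amber 229.0 111.78225806451613 124.0
pics/cw2610.png jar amber 228.91970802919707 110.27007299270073 137.0
pics/f_wrist.png jar amber 228.03199999999998 111.32 125.0[ WARN:0@0.030] global loadsave.cpp:275 findDecoder imread_('pics/cw2609.png'): can't open/read file: check file path/integrity
```

arm_command(
  commands=[
    {"tx": 0.08,"ty": 0,"tz": 0,"twist": 0},
    {"tx": 0.18,"ty": 0,"tz": 0,"twist": 0},
    {"tx": 0.28,"ty": 0,"tz": 0.02,"twist": 0},
    {"tx": 0.36,"ty": 0,"tz": 0.08,"twist": 0},
    {"tx": 0.41,"ty": 0,"tz": 0.16,"twist": 0},
    {"tx": 0.42,"ty": 0,"tz": 0.26,"twist": 0},
    {"tx": 0.42,"ty": 0,"tz": 0.36,"twist": 0},
    {"tx": 0.42,"ty": 0,"tz": 0.4,"twist": 0},
  ],
  claw=0.92,
)

```text
t: 27.37
eef_pos: [0.3781, -0.0468, 0.0983]
ee_rot: [3.141, -0.002, -2.96]
force: [-0.1, -0.8, -1.3]
width: 0.0808
gripper_force: 0.0
```

The jar hasn't moved and the pose is reachable. I descend and grip.

arm_command(
  commands=[
    {"tx": -0.005,"ty": 0,"tz": 0.05,"twist": 0},
    {"tx": -0.005,"ty": 0,"tz": 0.11,"twist": 0},
    {"tx": -0.005,"ty": 0,"tz": 0.17,"twist": 0},
    {"tx": -0.005,"ty": 0,"tz": 0.22,"twist": 0},
    {"tx": -0.005,"ty": 0,"tz": 0.26,"twist": 0},
    {"tx": -0.005,"ty": 0,"tz": 0.28,"twist": 0},
    {"tx": -0.005,"ty": 0,"tz": 0.29,"twist": 0},
    {"tx": -0.005,"ty": 0,"tz": 0.29,"twist": 0},
  ],
)

```text
t: 28.03
eef_pos: [0.381, -0.0462, 0.0278]
ee_rot: [-3.141, -0.001, -2.959]
force: [0.5, 0.0, 0.3]
width: 0.0805
gripper_force: 0.0
```

arm_command(
  commands=[
    {"tx": 0,"ty": 0,"tz": 0,"twist": 0},
    {"tx": 0,"ty": 0,"tz": 0,"twist": 0},
    {"tx": 0,"ty": 0,"tz": 0,"twist": 0},
    {"tx": 0,"ty": 0,"tz": 0,"twist": 0},
    {"tx": 0,"ty": 0,"tz": 0,"twist": 0},
    {"tx": 0,"ty": 0,"tz": 0,"twist": 0},
    {"tx": 0,"ty": 0,"tz": 0,"twist": 0},
    {"tx": 0,"ty": 0,"tz": 0,"twist": 0},
  ],
  claw=0,
  grip_force=45,
)

```text
t: 28.7
eef_pos: [0.3817, -0.0459, 0.0285]
ee_rot: [3.142, 0.001, -2.959]
force: [-1.6, 0.2, 5.8]
width: 0.0637
gripper_force: 44.9
```

The block is gripped near its top end, which points towards the bed. I lift that end with a soft grip so the block swings towards upright.

arm_command(
  commands=[
    {"tx": 0,"ty": 0,"tz": 0,"twist": 0},
    {"tx": 0,"ty": 0,"tz": -0.03,"twist": 0},
    {"tx": 0,"ty": 0,"tz": -0.06,"twist": 0},
    {"tx": 0,"ty": 0,"tz": -0.09,"twist": 0},
    {"tx": 0,"ty": 0,"tz": -0.12,"twist": 0},
    {"tx": 0,"ty": 0,"tz": -0.15,"twist": 0},
    {"tx": 0,"ty": 0,"tz": -0.18,"twist": 0},
    {"tx": 0,"ty": 0,"tz": -0.2,"twist": 0},
  ],
  grip_force=9,
)

```text
t: 29.37
eef_pos: [0.3814, -0.046, 0.0792]
ee_rot: [3.141, 0.001, -2.959]
force: [0.0, 0.4, -7.2]
width: 0.064
gripper_force: 9.0
```

```bash
cat > prof.py <<'E'
from h import *
from station import *
import cv2
s=get_state();kw=calibration('wrist');w=cv2.cvtColor(grab_frame('wrist'),cv2.COLOR_RGB2GRAY)
print(s['t'],np.round(s['eef_pos'],4),np.round(s['force'],1),round(s['width'],4))
for c in range(276,362,12):print(c,' '.join('%3d'%x for x in w[60:264:6,c]))
E
python3 prof.py
```

```text
29.3667 [ 0.3814 -0.046   0.0792] [ 0.   0.4 -7.2] 0.064
276  41  40  35  40  39  41  39  40  42  43  46  46  47  51  48 211 228 241 244 243 243 244 243 244 232 169 165 164 161 163 183 163 164 164
288  41  37  39  40  40  40  40  40  43  44  47  48  47  53 135 245 245 244 244 244 243 243 242 238 237 234 232 218 158 156 158 155 154 153
300  38  40  40  39  38  41  43  43  42  44  46  51  47  54  59 224 242 241 242 242 241 242 243 242 242 242 242 200 165 164 166 166 161 163
312  42  36  40  38  40  39  44  40  46  44  49  46  53  56  69 189 216 192 203 212 192 232 197 198 207 203 216 209 169 168 168 163 164 164
324  38  40  38  42  41  40  43  43  44  45  48  45  51  52 141 246 246 246 246 246 246 245 245 246 245 245 245 241 168 165 169 165 168 167
336  36  36  40  41  41  44  40  41  43  46  45  44  52  53  52 226 245 246 246 246 244 246 245 245 244 242 242 167 171 164 167 162 165 160
348  39  38  40  39  38  42  39  41  41  40  47  49  49  52 129 241 244 244 244 245 245 245 245 244 244 244 243 202 168 169 168 166 166 164
360  36  39  38  35  34  41  38  44  42  45  46  46  44  47 113 230 224 219 225 228 235 237 241 242 243 244 244 186 170 168 170 167 168 167
```

The block has swung part-way and hangs with its bottom towards the robot. I'll bring it over the tray floor in front of the bed, touch its bottom edge down, and drag it back so it stands up.

arm_command(
  commands=[
    {"tx": -0.03,"ty": 0,"tz": -0.02,"twist": 0},
    {"tx": -0.09,"ty": 0,"tz": -0.02,"twist": 0},
    {"tx": -0.15,"ty": 0,"tz": -0.02,"twist": 0},
    {"tx": -0.2,"ty": 0,"tz": -0.02,"twist": 0},
    {"tx": -0.22,"ty": 0,"tz": 0,"twist": 0},
    {"tx": -0.22,"ty": 0,"tz": 0.03,"twist": 0},
    {"tx": -0.22,"ty": 0,"tz": 0.05,"twist": 0},
    {"tx": -0.22,"ty": 0,"tz": 0.06,"twist": 0},
  ],
  grip_force=18,
)

```text
t: 30.08
eef_pos: [0.4332, -0.0367, 0.0614]
ee_rot: [-3.141, -0.004, -2.96]
force: [0.3, 0.2, -6.9]
width: 0.0643
gripper_force: 18.0
```

```bash
cat >> prof.py <<'E'
T=np.array(s['eef_pos']);ps=s['ee_rot'][2];u=-np.array([np.cos(ps),np.sin(ps),0]);z=np.array([0,0,1])
for th in(-60,-50,-40,-30,-20,-10,0):
    t_=np.radians(th);bz=-np.sin(t_)*u+np.cos(t_)*z;bx=np.cos(t_)*u+np.sin(t_)*z
    G=T+[0,0,.019];f=lambda x,zz:G+bx*x+bz*(zz-.066)
    print(th,'near bottom,near top rows',[proj(f(x,zz),kw)[0,1].round() for x,zz in((-.024,0),(-.024,.08))],'low edge z',f(.024,0)[2].round(3),f(-.024,0)[2].round(3))
E
python3 prof.py
```

```text
30.0833 [ 0.4332 -0.0367  0.0614] [ 0.3  0.2 -6.9] 0.0643
276  34  29  33  34  38  38  38  41  40  44  49  46 142 239 223 196 228 225 229 231 230 232 231 230 179 147 139 142 145 142 141 141 141 138
288  35  32  32  34  38  40  32  40  40  42  44  50 140 239 228 232 232 231 230 229 230 229 228 225 223 217 208 169 137 133 135 134 132 133
300  34  33  38  35  37  36  38  41  46  44  44  49 131 237 223 217 229 227 229 229 228 228 229 227 228 228 227 205 145 144 139 143 141 142
312  32  35  32  36  36  33  37  37  43  44  44  48 129 237 226 203 204 202 175 180 197 167 185 170 197 182 196 151 144 143 144 142 142 140
324  31  33  31  35  31  37  37  41  43  44  47  47 118 235 227 234 234 233 235 233 232 232 232 231 231 230 229 194 145 145 141 141 139 140
336  35  35  32  35  36  37  37  40  42  43  48  46 106 235 226 208 233 233 233 234 233 232 234 230 231 228 228 190 147 146 146 144 142 139
348  31  32  31  38  37  35  39  41  42  40  43  47 101 233 212 227 231 231 231 231 231 232 230 231 232 230 230 222 145 145 147 142 142 143
360  35  34  33  34  32  33  38  42  43  42  40  49  93 233 202 209 201 199 203 205 216 223 226 228 227 231 231 150 149 148 148 147 149 144
-60 near bottom,near top rows [np.float64(131.0), np.float64(293.0)] low edge z 0.027 0.068
-50 near bottom,near top rows [np.float64(135.0), np.float64(283.0)] low edge z 0.02 0.056
-40 near bottom,near top rows [np.float64(142.0), np.float64(273.0)] low edge z 0.014 0.045
-30 near bottom,near top rows [np.float64(151.0), np.float64(262.0)] low edge z 0.011 0.035
-20 near bottom,near top rows [np.float64(162.0), np.float64(251.0)] low edge z 0.01 0.027
-10 near bottom,near top rows [np.float64(174.0), np.float64(241.0)] low edge z 0.011 0.02
0 near bottom,near top rows [np.float64(187.0), np.float64(232.0)] low edge z 0.014 0.014
```

arm_command(
  commands=[
    {"tx": 0,"ty": 0,"tz": 0.015,"twist": 0},
    {"tx": 0,"ty": 0,"tz": 0.03,"twist": 0},
    {"tx": 0.01,"ty": 0,"tz": 0.035,"twist": 0},
    {"tx": 0.03,"ty": 0,"tz": 0.035,"twist": 0},
    {"tx": 0.055,"ty": 0,"tz": 0.033,"twist": 0},
    {"tx": 0.08,"ty": 0,"tz": 0.032,"twist": 0},
    {"tx": 0.1,"ty": 0,"tz": 0.032,"twist": 0},
    {"tx": 0.12,"ty": 0,"tz": 0.034,"twist": 0},
  ],
  grip_force=9,
)

```text
t: 30.8
eef_pos: [0.4091, -0.041, 0.0568]
ee_rot: [-3.141, 0.007, -2.957]
force: [2.3, -2.0, 8.1]
width: 0.0639
gripper_force: 9.0
```

arm_command(
  commands=[
    {"tx": 0.015,"ty": 0,"tz": 0,"twist": 0},
    {"tx": 0.03,"ty": 0,"tz": 0.002,"twist": 0},
    {"tx": 0.045,"ty": 0,"tz": 0.004,"twist": 0},
    {"tx": 0.06,"ty": 0,"tz": 0.006,"twist": 0},
    {"tx": 0.07,"ty": 0,"tz": 0.008,"twist": 0},
    {"tx": 0.07,"ty": 0,"tz": 0.01,"twist": 0},
    {"tx": 0.07,"ty": 0,"tz": 0.012,"twist": 0},
    {"tx": 0.07,"ty": 0,"tz": 0.012,"twist": 0},
  ],
  grip_force=7,
)

```text
t: 31.47
eef_pos: [0.3874, -0.0451, 0.0514]
ee_rot: [-3.141, -0.002, -2.959]
force: [-4.0, -0.3, 8.8]
width: 0.0642
gripper_force: 7.0
```

```bash
python3 prof.py
```

```text
31.4667 [ 0.3874 -0.0451  0.0514] [-4.  -0.3  8.8] 0.0642
276  57  60  60  61  63  63  59  59  60  62  61  59  61  61  63  61  70  65  72  68  71  76 244 222 210 215 219 223 220 218 217 216 215 215
288  63  58  63  64  59  61  60  61  61  59  59  63  61  63  65  66  63  71  65  71  67  71 242 229 223 220 220 219 216 215 209 212 207 207
300  60  62  58  61  61  65  62  60  63  65  61  63  62  61  64  63  68  63  69  70  73  67  56 211 213 236 212 213 211 213 211 215 216 217
312  62  64  57  61  65  61  60  61  62  62  58  62  62  61  63  63  65  65  70  69  70  67 161 230 229 229 225 222 220 219 217 216 217 216
324  63  60  56  59  58  59  63  60  61  63  58  61  66  61  65  62  64  69  71  68  69  75 246 249 248 248 228 221 219 219 216 218 216 216
336  63  60  60  64  58  63  60  57  65  63  60  61  63  65  64  63  64  65  69  68  72  75 118 244 247 221 221 222 222 219 220 217 217 215
348  60  58  63  58  60  58  65  61  63  59  66  64  59  62  67  62  63  62  69  71  70  74  61 238 234 242 216 218 216 218 219 216 218 216
360  58  60  57  59  61  63  62  56  58  60  62  60  59  63  65  64  66  67  67  70  68  66 244 248 248 247 226 209 211 214 219 221 220 220
-60 near bottom,near top rows [np.float64(131.0), np.float64(293.0)] low edge z 0.017 0.058
-50 near bottom,near top rows [np.float64(135.0), np.float64(283.0)] low edge z 0.01 0.046
-40 near bottom,near top rows [np.float64(142.0), np.float64(273.0)] low edge z 0.004 0.035
-30 near bottom,near top rows [np.float64(151.0), np.float64(262.0)] low edge z 0.001 0.025
-20 near bottom,near top rows [np.float64(162.0), np.float64(251.0)] low edge z 0.0 0.017
-10 near bottom,near top rows [np.float64(174.0), np.float64(241.0)] low edge z 0.001 0.01
0 near bottom,near top rows [np.float64(187.0), np.float64(232.0)] low edge z 0.004 0.004
```

The bottom has caught on the tray's rim and the block is close to upright. I relax, open so it settles flat on the tray, then check.

arm_command(
  commands=[
    {"tx": -0.01,"ty": 0,"tz": -0.01,"twist": 0},
    {"tx": -0.01,"ty": 0,"tz": -0.012,"twist": 0},
    {"tx": -0.01,"ty": 0,"tz": -0.012,"twist": 0},
    {"tx": -0.01,"ty": 0,"tz": -0.012,"twist": 0},
    {"tx": -0.01,"ty": 0,"tz": -0.012,"twist": 0},
    {"tx": -0.01,"ty": 0,"tz": -0.012,"twist": 0},
    {"tx": -0.01,"ty": 0,"tz": -0.012,"twist": 0},
    {"tx": -0.01,"ty": 0,"tz": -0.012,"twist": 0},
  ],
  claw=0.85,
)

```text
t: 32.18
eef_pos: [0.3909, -0.0443, 0.0545]
ee_rot: [3.142, -0.0, -2.959]
force: [-0.3, 0.3, -0.4]
width: 0.0744
gripper_force: 0.0
```

```bash
python3 prof.py | head -9; python3 - <<'E'
from h import *
from station import *
import cv2
im=grab_frame('scene')
d=[d for d in regions_of('block','scene') if im[d['region']].mean(0).std()<12]
if d:
    r=d[0]['rect'];print(np.round(r),d[0]['score'],d[0]['region'].sum())
ks=calibration('scene');s=get_state();T=np.array(s['eef_pos']);ps=s['ee_rot'][2];u=-np.array([np.cos(ps),np.sin(ps),0]);z=np.array([0,0,1]);y=np.cross(z,u)
for th in(-10,0,10,20):
    t=np.radians(th);bz=-np.sin(t)*u+np.cos(t)*z;bx=np.cos(t)*u+np.sin(t)*z
    p=proj(np.array([T+[0,0,.019]+bx*a+y*b+bz*(c-.066) for a in(-.024,.024) for b in(-.032,.032) for c in(0,.08)]),ks);print(th,p.min(0).round(),p.max(0).round())
E
```

```text
32.1833 [ 0.3909 -0.0443  0.0545] [-0.3  0.3 -0.4] 0.0744
276  58  59  58  58  58  60  56  61  57  60  59  57  58  64  62  63  64  66  68  74  70 241 229 206 209 215 214 212 208 216 226 207 210 217
288  56  56  60  56  58  59  56  59  61  58  60  61  59  61  61  62  63  66  69  69  73 240 245 243 243 243 241 211 202 201 203 203 201 202
300  57  60  62  57  58  60  56  59  62  57  62  57  61  60  64  64  65  66  64  67  64  50 219 239 240 238 220 208 208 209 209 207 207 215
312  57  60  60  59  59  60  54  58  60  59  60  63  63  60  63  64  65  66  68  68  66 141 224 221 217 216 214 212 212 212 211 210 210 207
324  59  59  57  56  58  61  56  58  62  60  58  58  57  59  67  64  65  69  67  67  70 244 244 244 244 243 241 215 212 209 210 208 208 215
336  58  58  59  56  58  58  59  57  62  59  59  58  59  59  61  62  66  66  71  68  70 151 240 242 243 243 213 216 213 210 209 207 206 205
348  60  59  60  56  60  58  57  56  60  58  58  61  60  62  63  63  65  64  62  69  70  60 230 228 237 240 241 208 212 210 210 211 207 211
360  56  57  57  61  56  59  58  61  61  57  60  58  59  63  61  66  64  65  67  71  69 240 244 244 243 237 207 204 210 213 215 212 209 210
[269. 188. 294. 225.] 0.7 491
-10 [266. 191.] [290. 223.]
0 [266. 191.] [291. 224.]
10 [266. 192.] [293. 223.]
20 [266. 193.] [295. 223.]
```

The block stands upright on the tray; the fin face starts at row 187–188, as predicted. I regrip it, lift and carry it over the bed.

arm_command(
  commands=[
    {"tx": 0,"ty": 0,"tz": 0.015,"twist": 0},
    {"tx": 0,"ty": 0,"tz": 0.015,"twist": 0},
    {"tx": 0,"ty": 0,"tz": 0.015,"twist": 0},
    {"tx": 0,"ty": 0,"tz": 0.015,"twist": 0},
    {"tx": 0,"ty": 0,"tz": 0.015,"twist": 0},
    {"tx": 0,"ty": 0,"tz": 0.015,"twist": 0},
    {"tx": 0,"ty": 0,"tz": 0.015,"twist": 0},
    {"tx": 0,"ty": 0,"tz": 0.015,"twist": 0},
  ],
  claw=0,
  grip_force=30,
)

```text
t: 33.0
eef_pos: [0.3905, -0.0444, 0.0506]
ee_rot: [3.142, -0.001, -2.959]
force: [-0.0, -0.7, -7.2]
width: 0.0642
gripper_force: 30.0
```

arm_command(
  commands=[
    {"tx": 0,"ty": 0,"tz": -0.05,"twist": 0},
    {"tx": 0,"ty": 0,"tz": -0.13,"twist": 0},
    {"tx": 0,"ty": 0,"tz": -0.22,"twist": 0},
    {"tx": -0.02,"ty": 0,"tz": -0.32,"twist": 0},
    {"tx": -0.08,"ty": 0,"tz": -0.41,"twist": 0},
    {"tx": -0.16,"ty": 0,"tz": -0.47,"twist": 0},
    {"tx": -0.24,"ty": 0,"tz": -0.5,"twist": 0},
    {"tx": -0.3,"ty": 0,"tz": -0.5,"twist": 0},
  ],
)

```text
t: 33.67
eef_pos: [0.4669, -0.0302, 0.1777]
ee_rot: [3.141, 0.004, -2.959]
force: [0.6, -0.3, -7.1]
width: 0.0635
gripper_force: 30.0
```

```bash
python3 prof.py
```

```text
33.6667 [ 0.4669 -0.0302  0.1777] [ 0.6 -0.3 -7.1] 0.0635
276  41  41  44  45  48 243 229 237 235 237 238 234 234 234 236 238 232 232 230 160 208 171 158 135 138 140 137 138 131 131 130 133 130 130
288  41  44  42  48  48 240 217 234 233 236 238 233 234 232 235 235 231 231 230 149 186 171 178 141 136 136 150 137 128 125 123 124 127 126
300  40  41  43  41  48 238 187 234 234 235 238 231 234 232 234 235 231 228 229 155 134 125 154 164 167 157 137 131 132 131 131 130 129 128
312  37  38  44  44  48 226 225 233 234 235 236 232 233 233 233 234 229 229 229 183 116 135 139 145 141 141 140 134 136 132 130 133 129 128
324  41  42  41  46  48 225 206 231 234 235 235 231 233 234 234 234 229 227 228 138 117 170 176 175 173 171 164 136 133 132 135 129 127 128
336  38  42  40  43  47 209 201 231 233 234 235 231 233 234 233 234 228 226 227 134 118 125 161 166 166 164 135 133 137 132 133 131 127 128
348  39  42  41  46  44 201 226 228 234 232 233 230 230 233 234 235 227 227 228 132 115 126 140 153 166 169 168 134 132 133 133 128 127 123
360  39  42  45  47  49 195 207 229 234 233 233 230 231 233 232 233 227 227 228 149 117 167 173 175 169 155 131 128 135 136 133 133 133 129
-60 near bottom,near top rows [np.float64(131.0), np.float64(293.0)] low edge z 0.143 0.185
-50 near bottom,near top rows [np.float64(135.0), np.float64(284.0)] low edge z 0.136 0.173
-40 near bottom,near top rows [np.float64(142.0), np.float64(273.0)] low edge z 0.131 0.162
-30 near bottom,near top rows [np.float64(151.0), np.float64(262.0)] low edge z 0.128 0.152
-20 near bottom,near top rows [np.float64(162.0), np.float64(252.0)] low edge z 0.127 0.143
-10 near bottom,near top rows [np.float64(174.0), np.float64(242.0)] low edge z 0.128 0.136
0 near bottom,near top rows [np.float64(187.0), np.float64(232.0)] low edge z 0.131 0.131
```

Pressing down cannot start the pivot when the block is upright. The slope's normal force passes on the wrong side of the grip axis, so the block needs a lean of about 15° first. The tray's near rim served well as a stop, so I'll go back and tilt the block against it.

arm_command(
  commands=[
    {"tx": 0.06,"ty": 0,"tz": 0,"twist": 0},
    {"tx": 0.14,"ty": 0,"tz": 0.03,"twist": 0},
    {"tx": 0.22,"ty": 0,"tz": 0.1,"twist": 0},
    {"tx": 0.26,"ty": 0,"tz": 0.2,"twist": 0},
    {"tx": 0.28,"ty": 0,"tz": 0.31,"twist": 0},
    {"tx": 0.28,"ty": 0,"tz": 0.41,"twist": 0},
    {"tx": 0.28,"ty": 0,"tz": 0.47,"twist": 0},
    {"tx": 0.28,"ty": 0,"tz": 0.495,"twist": 0},
  ],
)

```text
t: 34.38
eef_pos: [0.3935, -0.0442, 0.05]
ee_rot: [-3.141, -0.005, -2.96]
force: [-15.3, 0.8, 42.8]
width: 0.064
gripper_force: 30.0
```

arm_command(
  commands=[
    {"tx": 0,"ty": 0,"tz": 0.008,"twist": 0},
    {"tx": 0.02,"ty": 0,"tz": 0.01,"twist": 0},
    {"tx": 0.04,"ty": 0,"tz": 0.01,"twist": 0},
    {"tx": 0.06,"ty": 0,"tz": 0.008,"twist": 0},
    {"tx": 0.08,"ty": 0,"tz": 0.004,"twist": 0},
    {"tx": 0.1,"ty": 0,"tz": 0,"twist": 0},
    {"tx": 0.12,"ty": 0,"tz": -0.003,"twist": 0},
    {"tx": 0.13,"ty": 0,"tz": -0.005,"twist": 0},
  ],
  grip_force=10,
)

```text
t: 35.05
eef_pos: [0.3631, -0.0495, 0.0536]
ee_rot: [3.141, 0.0, -2.959]
force: [2.0, 0.1, -3.3]
width: 0.064
gripper_force: 10.0
```

```bash
sed -i 's/in(-60,-50,-40,-30,-20,-10,0)/in(0,10,20,30)/;s/range(276,362,12)/range(300,350,12)/;s/60:264:6,c/165:264:3,c/' prof.py; python3 prof.py
```

```text
35.05 [ 0.3631 -0.0495  0.0536] [ 2.   0.1 -3.3] 0.064
300  79  79  82  83  80  83  84  82  62  64 191 235 237 239 247 241 236 237 237 233 234 234 234 234 234 235 234 233 233 233 234 235 241
312  82  80  79  78  80  81  83  77 151 180 227 241 242 242 241 239 240 239 237 237 237 237 237 236 235 234 235 235 234 234 235 235 234
324  79  77  78  81  82  85  84  92 237 252 252 252 252 252 252 252 251 249 240 236 236 236 235 236 235 234 234 235 234 233 234 234 240
336  79  80  80  83  81  81  86  86 133 146 231 250 251 251 243 246 240 237 238 236 237 236 235 235 235 234 235 233 234 233 233 232 234
348  82  82  81  82  83  84  85  77  67  74 205 243 246 247 249 251 251 251 244 236 237 235 236 236 235 235 233 232 232 233 230 230 232
0 near bottom,near top rows [np.float64(187.0), np.float64(232.0)] low edge z 0.007 0.007
10 near bottom,near top rows [np.float64(201.0), np.float64(225.0)] low edge z 0.012 0.003
20 near bottom,near top rows [np.float64(215.0), np.float64(219.0)] low edge z 0.019 0.002
30 near bottom,near top rows [np.float64(230.0), np.float64(214.0)] low edge z 0.027 0.003
```

The block rode over the low rim without tilting. The upright jaw handle is a firmer stop, so I'll lift the block, bring it behind the handle, and tilt its bottom edge against it.

arm_command(
  commands=[
    {"tx": 0,"ty": 0,"tz": -0.06,"twist": 0},
    {"tx": 0,"ty": 0,"tz": -0.17,"twist": 0},
    {"tx": 0,"ty": 0,"tz": -0.29,"twist": 0},
    {"tx": 0,"ty": 0.03,"tz": -0.41,"twist": 0},
    {"tx": -0.04,"ty": 0.08,"tz": -0.5,"twist": 0},
    {"tx": -0.12,"ty": 0.15,"tz": -0.56,"twist": 0},
    {"tx": -0.22,"ty": 0.23,"tz": -0.58,"twist": 0},
    {"tx": -0.32,"ty": 0.31,"tz": -0.58,"twist": 0},
  ],
  grip_force=30,
)

```text
t: 35.77
eef_pos: [0.4283, 0.0421, 0.1993]
ee_rot: [3.141, 0.001, -2.96]
force: [0.7, 0.3, -6.3]
width: 0.0636
gripper_force: 30.0
```

arm_command(
  commands=[
    {"tx": -0.1,"ty": 0.07,"tz": 0,"twist": 0},
    {"tx": -0.2,"ty": 0.13,"tz": 0,"twist": 0},
    {"tx": -0.3,"ty": 0.19,"tz": 0,"twist": 0},
    {"tx": -0.37,"ty": 0.235,"tz": 0,"twist": 0},
    {"tx": -0.395,"ty": 0.247,"tz": 0.01,"twist": 0},
    {"tx": -0.395,"ty": 0.247,"tz": 0.06,"twist": 0},
    {"tx": -0.395,"ty": 0.247,"tz": 0.12,"twist": 0},
    {"tx": -0.395,"ty": 0.247,"tz": 0.15,"twist": 0},
  ],
)

```text
t: 36.43
eef_pos: [0.5118, 0.1188, 0.1576]
ee_rot: [-3.14, -0.006, -2.96]
force: [-1.5, -0.5, -7.5]
width: 0.0637
gripper_force: 30.0
```

```bash
python3 prof.py
```

```text
36.4333 [0.5118 0.1188 0.1576] [-1.5 -0.5 -7.5] 0.0637
300 218 227 226 228 227 229 227 224 148 135 140 143 131 143 157 156 152 135 134 126 130 128 129 125 127 130 126 125 124 125 124 128 134
312  68  59  42  41  41  42  45 153 150 145 140 144 140 139 137 138 135 133 128 129 131 130 129 130 125 128 128 128 126 125 125 123 125
324  56  50  46  44  40  40  44 118 155 167 170 165 165 166 167 163 162 163 154 138 130 131 131 129 129 128 127 126 128 127 125 128 132
336 132 138 141 219 228 229 187 137 140 142 152 161 159 162 152 162 140 137 136 132 131 131 130 128 131 129 130 126 124 123 125 123 127
348 142 150 149 140 148 137 167 168 171 166 154 139 145 148 158 158 161 160 142 130 130 126 127 126 126 129 129 125 126 126 125 122 126
0 near bottom,near top rows [np.float64(187.0), np.float64(232.0)] low edge z 0.111 0.111
10 near bottom,near top rows [np.float64(201.0), np.float64(224.0)] low edge z 0.116 0.107
20 near bottom,near top rows [np.float64(215.0), np.float64(218.0)] low edge z 0.123 0.106
30 near bottom,near top rows [np.float64(230.0), np.float64(214.0)] low edge z 0.131 0.107
```

The handle shows dark right in front of the block's bottom edge (columns 312–324, up to row 183), so it is aligned. Now the tilt.

arm_command(
  commands=[
    {"tx": 0.01,"ty": 0,"tz": 0,"twist": 0},
    {"tx": 0.03,"ty": 0,"tz": 0,"twist": 0},
    {"tx": 0.05,"ty": 0,"tz": 0,"twist": 0},
    {"tx": 0.07,"ty": 0,"tz": -0.003,"twist": 0},
    {"tx": 0.09,"ty": 0,"tz": -0.006,"twist": 0},
    {"tx": 0.11,"ty": 0,"tz": -0.009,"twist": 0},
    {"tx": 0.125,"ty": 0,"tz": -0.012,"twist": 0},
    {"tx": 0.135,"ty": 0,"tz": -0.012,"twist": 0},
  ],
  grip_force=10,
)

```text
t: 37.15
eef_pos: [0.4826, 0.1144, 0.1659]
ee_rot: [3.141, 0.005, -2.959]
force: [6.2, 0.5, -0.3]
width: 0.064
gripper_force: 10.0
```

```bash
python3 prof.py
```

```text
37.15 [0.4826 0.1144 0.1659] [ 6.2  0.5 -0.3] 0.064
300 199 198 198 196 194 154 176 138 131 130 127 130 130 128 134 136 136 128 119 120 119 119 120 119 121 120 121 121 125 139 135 138 137
312 197 193 198 197 198 144 186 119  52  52  55  63  67  52  40  62  91 129 125 130 127 125 124 124 125 122 122 119 126 118 125 122 137
324 201 198 196 198 185 123 135 125  55  52  52  54  57  56  41  97 127 130 124 124 127 124 123 123 125 122 120 120 122 140 140 137 140
336 197 193 196 196 174 113 132 133 130 130 134 137 133 135 137 133 132 128 128 127 126 129 125 125 126 124 121 120 122 123 119 119 136
348 231 231 230 224 206 195 204 177 173 170 171 173 170 172 172 167 165 148 129 125 125 124 122 122 123 120 122 124 119 132 131 134 137
0 near bottom,near top rows [np.float64(187.0), np.float64(233.0)] low edge z 0.119 0.119
10 near bottom,near top rows [np.float64(200.0), np.float64(225.0)] low edge z 0.124 0.116
20 near bottom,near top rows [np.float64(215.0), np.float64(219.0)] low edge z 0.131 0.115
30 near bottom,near top rows [np.float64(230.0), np.float64(215.0)] low edge z 0.14 0.116
```

The bottom edge moved to row ~211, a lean of about 19°. Now I lift off, go over the bed, and lower.

arm_command(
  commands=[
    {"tx": -0.03,"ty": 0,"tz": -0.03,"twist": 0},
    {"tx": -0.04,"ty": 0,"tz": -0.1,"twist": 0},
    {"tx": -0.02,"ty": -0.08,"tz": -0.12,"twist": 0},
    {"tx": 0.01,"ty": -0.2,"tz": -0.12,"twist": 0},
    {"tx": 0.03,"ty": -0.33,"tz": -0.12,"twist": 0},
    {"tx": 0.05,"ty": -0.45,"tz": -0.12,"twist": 0},
    {"tx": 0.052,"ty": -0.53,"tz": -0.08,"twist": 0},
    {"tx": 0.052,"ty": -0.557,"tz": -0.03,"twist": 0},
  ],
  grip_force=30,
)

```text
t: 37.87
eef_pos: [0.4924, -0.0276, 0.171]
ee_rot: [3.141, -0.001, -2.962]
force: [0.4, 0.1, -7.4]
width: 0.0635
gripper_force: 30.0
```

```bash
python3 prof.py|head -6
```

```text
37.8667 [ 0.4924 -0.0276  0.171 ] [ 0.4  0.1 -7.4] 0.0635
300 201 198 201 229 228 231 178 117 115 114 117  81  71  78 115 113 112 124 123 124 126 123 126 123 123 122 123 123 125 140 142 142 141
312 200 189 191 229 227 231 181 117 115 114 116  81  73  76 112 116 120 132 130 128 128 128 127 124 125 124 124 124 123 122 124 123 142
324 199 196 199 229 226 230 188 117 118 116 114  84  73  77 115 121 127 127 129 126 126 124 127 125 124 121 122 125 120 137 138 141 141
336 201 201 199 229 226 230 193 195 201 128 113  84  71  76 107 118 125 131 126 128 126 129 128 122 128 126 124 124 126 121 124 124 141
348 201 200 220 228 226 228 196 190 174 114 114  93  81  87 135 138 141 134 126 127 124 122 124 124 121 125 124 124 127 132 136 135 142
```

```bash
python3 - <<'E'
from h import *
from station import calibration
k=calibration('wrist')
for x0 in(.5205,.5155,.5255):
    P=np.array([[-48,0,14],[-36,0,14],[-36,0,0]])/1000
    print(x0,proj(bed2w(P,x0,-.022,.176),k)[:,1].round(1))
E
```

```text
0.5205 [174.9 187.3 189.5]
0.5155 [169.8 182.2 184.8]
0.5255 [179.9 192.3 194.3]
```

The ledge's top shows at rows 173–183, about 3.5 mm nearer than modelled, so there is room to spare. I'm lowering to contact.

arm_command(
  commands=[
    {"tx": 0,"ty": 0.006,"tz": 0.05,"twist": 0},
    {"tx": 0,"ty": 0.006,"tz": 0.11,"twist": 0},
    {"tx": 0,"ty": 0.006,"tz": 0.16,"twist": 0},
    {"tx": 0,"ty": 0.006,"tz": 0.2,"twist": 0},
    {"tx": 0,"ty": 0.006,"tz": 0.22,"twist": 0},
    {"tx": 0,"ty": 0.006,"tz": 0.23,"twist": 0},
    {"tx": 0,"ty": 0.006,"tz": 0.235,"twist": 0},
    {"tx": 0,"ty": 0.006,"tz": 0.235,"twist": 0},
  ],
)

```text
t: 38.58
eef_pos: [0.4936, -0.0237, 0.1127]
ee_rot: [-3.142, 0.0, -2.959]
force: [-0.4, 0.7, -6.7]
width: 0.0636
gripper_force: 30.0
```

arm_command(
  commands=[
    {"tx": 0,"ty": 0,"tz": 0.006,"twist": 0},
    {"tx": 0,"ty": 0,"tz": 0.012,"twist": 0},
    {"tx": 0.003,"ty": 0,"tz": 0.018,"twist": 0},
    {"tx": 0.006,"ty": 0,"tz": 0.024,"twist": 0},
    {"tx": 0.01,"ty": 0,"tz": 0.03,"twist": 0},
    {"tx": 0.014,"ty": 0,"tz": 0.034,"twist": 0},
    {"tx": 0.014,"ty": 0,"tz": 0.036,"twist": 0},
    {"tx": 0.014,"ty": 0,"tz": 0.036,"twist": 0},
  ],
  grip_force=14,
)

```text
t: 39.25
eef_pos: [0.49, -0.0245, 0.1047]
ee_rot: [-3.141, 0.001, -2.959]
force: [-5.7, 1.1, 6.4]
width: 0.0638
gripper_force: 14.0
```

```bash
python3 prof.py
```

```text
39.25 [ 0.49   -0.0245  0.1047] [-5.7  1.1  6.4] 0.0638
300 189 138 172 177 174 179 177 183 167 112 120 124 122 122 121 101 101  98  99 106 108 109 107 113 110 108 108 113 129 129 130 128 129
312 196 134 171 181 176 178 178 183 172 147 216 212 202 131 119  99  97 104 106 113 115 110 111 115 111 110 113 109 111 106 109 125 128
324 199 131 167 174 180 178 183 182 168 140 213 211 204 129 118 105 105 114 112 114 113 112 113 111 107 110 107 115 127 126 126 129 130
336 200 125 170 181 180 180 184 182 172 133 214 211 201 126 123 104  99 111 107 110 115 111 112 114 112 112 108 103 108 109 109 123 125
348 200 122 172 183 181 182 183 181 169 131 213 211 206 155 121 101 101 100 102 110 111 112 108 112 110 106 109 113 124 121 121 129 130
0 near bottom,near top rows [np.float64(187.0), np.float64(232.0)] low edge z 0.058 0.058
10 near bottom,near top rows [np.float64(201.0), np.float64(225.0)] low edge z 0.063 0.055
20 near bottom,near top rows [np.float64(215.0), np.float64(219.0)] low edge z 0.07 0.053
30 near bottom,near top rows [np.float64(230.0), np.float64(214.0)] low edge z 0.079 0.055
```

The block's lower edge (row ~210) is clearly on the bed side of the ledge, which shows at rows 195–202. I press on to flat, then slide down to the ledge.

arm_command(
  commands=[
    {"tx": 0.003,"ty": 0,"tz": 0.004,"twist": 0},
    {"tx": 0.006,"ty": 0,"tz": 0.008,"twist": 0},
    {"tx": 0.01,"ty": 0,"tz": 0.012,"twist": 0},
    {"tx": 0.014,"ty": 0,"tz": 0.015,"twist": 0},
    {"tx": 0.018,"ty": 0,"tz": 0.018,"twist": 0},
    {"tx": 0.022,"ty": 0,"tz": 0.02,"twist": 0},
    {"tx": 0.022,"ty": 0,"tz": 0.02,"twist": 0},
    {"tx": 0.022,"ty": 0,"tz": 0.02,"twist": 0},
  ],
  grip_force=12,
)

```text
t: 39.97
eef_pos: [0.4848, -0.0255, 0.0988]
ee_rot: [-3.142, 0.0, -2.959]
force: [-2.7, 0.3, 2.0]
width: 0.0639
gripper_force: 12.0
```

```bash
python3 prof.py|head -6
```

```text
39.9667 [ 0.4848 -0.0255  0.0988] [-2.7  0.3  2. ] 0.0639
300 211 210 205 148 137 175 176 175 165 113 102 101 106 123 125 118 124 121 102  98 100  95 104 104 108 128 140 140 134 137 137 137 136
312 211 206 204 142 132 175 176 177 177 165 137 148 129 138 122 123 122 119 102 100 101 103 109 110 109 108 106 108 107 139 141 139 137
324 209 206 207 146 130 174 179 179 180 179 180 164 121 135 123 121 124 124 103 106 111 109 108 105 106 126 136 136 133 139 137 137 138
336 210 209 204 138 132 177 179 179 180 180 181 162 113 132 122 121 122 120 101 103 101 108 111 108 108 106 107 107 111 135 137 138 137
348 211 207 206 146 131 176 180 180 181 179 181 158 126 182 120 118 121 122 104 102 101 103 105 106 106 121 125 129 129 139 137 123  47
```

```bash
python3 - <<'E'
from h import *
from station import *
s=get_state();kw=calibration('wrist');T=np.array(s['eef_pos']);ps=s['ee_rot'][2];u=-np.array([np.cos(ps),np.sin(ps),0]);z=np.array([0,0,1])
from scipy.optimize import least_squares
def rows(th,zg,dx,pts=((-.024,0),(-.024,.08))):
    t=np.radians(th);bz=-np.sin(t)*u+np.cos(t)*z;bx=np.cos(t)*u+np.sin(t)*z
    return np.array([proj(T+[0,0,.019]+bx*(x+dx)+bz*(c-zg),kw)[0,1] for x,c in pts])
print('s5 model',rows(0,.061,0))
for zg in(.045,.05,.055):
  for dx in(-.005,0,.005):
    out=[]
    for n,b,t in(('36.4',186,262),('37.9',210,252),('39.25',209,249),('39.97',218,240)):
        r=least_squares(lambda p:rows(p[0],zg,dx)-[b,t],[15]);out.append((n,round(r.x[0]),(rows(r.x[0],zg,dx)-[b,t]).round().tolist()))
    print(zg,dx,out)
d=s['eef_pos'];
for x0 in(.517,.5205):
    uu=(d[0]-x0)*.985+(d[1]+.022)*.175;w=d[2]+.019-.066;print('pad bed x,z',uu*.906+w*.423,-uu*.423+w*.906)
E
```

```text
s5 model [188.78875254 236.77678984]
0.045 -0.005 [('36.4', -9, [-5.0, -2.0]), ('37.9', 1, [-21.0, -10.0]), ('39.25', 2, [-19.0, -9.0]), ('39.97', 8, [-22.0, -12.0])]
0.045 0 [('36.4', -5, [4.0, 2.0]), ('37.9', 4, [-11.0, -6.0]), ('39.25', 5, [-9.0, -5.0]), ('39.97', 12, [-11.0, -7.0])]
0.045 0.005 [('36.4', -3, [14.0, 7.0]), ('37.9', 8, [-0.0, -0.0]), ('39.25', 9, [2.0, 1.0]), ('39.97', 15, [-1.0, -0.0])]
0.05 -0.005 [('36.4', -11, [-11.0, -5.0]), ('37.9', 0, [-24.0, -15.0]), ('39.25', 1, [-22.0, -14.0]), ('39.97', 9, [-22.0, -17.0])]
0.05 0 [('36.4', -8, [-1.0, -1.0]), ('37.9', 3, [-13.0, -9.0]), ('39.25', 4, [-11.0, -8.0]), ('39.97', 12, [-12.0, -10.0])]
0.05 0.005 [('36.4', -6, [8.0, 5.0]), ('37.9', 6, [-3.0, -3.0]), ('39.25', 7, [-1.0, -1.0]), ('39.97', 14, [-2.0, -2.0])]
0.055 -0.005 [('36.4', -13, [-16.0, -10.0]), ('37.9', 1, [-25.0, -20.0]), ('39.25', 2, [-23.0, -19.0]), ('39.97', 11, [-21.0, -22.0])]
0.055 0 [('36.4', -11, [-6.0, -5.0]), ('37.9', 3, [-15.0, -14.0]), ('39.25', 4, [-13.0, -12.0]), ('39.97', 13, [-12.0, -13.0])]
0.055 0.005 [('36.4', -9, [2.0, 2.0]), ('37.9', 5, [-6.0, -6.0]), ('39.25', 6, [-4.0, -4.0]), ('39.97', 14, [-3.0, -4.0])]
pad bed x,z -0.007465827750171666 0.06052937896580883
pad bed x,z -0.010589262750171611 0.0619876714658088
```

The fit shows the lean at about 14°, growing under pressure from about 8°, and the block is still behind the ledge. I keep pressing along the arc.

arm_command(
  commands=[
    {"tx": 0.004,"ty": 0,"tz": 0.006,"twist": 0},
    {"tx": 0.008,"ty": 0,"tz": 0.012,"twist": 0},
    {"tx": 0.012,"ty": 0,"tz": 0.018,"twist": 0},
    {"tx": 0.016,"ty": 0,"tz": 0.023,"twist": 0},
    {"tx": 0.02,"ty": 0,"tz": 0.028,"twist": 0},
    {"tx": 0.024,"ty": 0,"tz": 0.032,"twist": 0},
    {"tx": 0.028,"ty": 0,"tz": 0.036,"twist": 0},
    {"tx": 0.028,"ty": 0,"tz": 0.036,"twist": 0},
  ],
  grip_force=12,
)

```text
t: 40.68
eef_pos: [0.4795, -0.0263, 0.091]
ee_rot: [-3.141, 0.004, -2.958]
force: [-4.0, 3.8, 12.5]
width: 0.0637
gripper_force: 12.0
```

```bash
python3 prof.py|head -6; python3 - <<'E'
from h import *
from station import calibration
k=calibration('wrist')
for x0 in(.5205,.517):
    P=np.array([[-48,0,14],[-36,0,14],[-36,0,0]])/1000
    print(x0,proj(bed2w(P,x0,-.022,.176),k)[:,1].round(1))
E
```

```text
40.6833 [ 0.4795 -0.0263  0.091 ] [-4.   3.8 12.5] 0.0637
300 201 209 208 203 200 181 120 133 142  99  98  98  97 100  97  97 119 120 120 119 123 114 103 136 139 142 138 137 137 138 137 135 136
312 201 207 207 206 203 177 120 130 173 173 160 155 117  96 100  96 118 120 120 119 123 113  96  98 100 101 123 140 140 141 140 140 142
324 200 206 207 203 201 188 116 131 171 173 178 178 119 102  94  96 114 120 118 118 120 114 112 139 134 136 138 141 138 141 140 143 140
336 199 207 210 204 199 193 123 128 170 177 180 176 124 101  97 100 115 120 117 120 120 116  98 107 109 109 125 137 135 141 140 142 140
348 202 206 208 207 201 194 122 127 171 176 177 178 116  99  98  98 112 121 120 115 119 115 102 127 128 130 135 138 138 103  38  32  33
0.5205 [213.5 230.6 230.6]
0.517 [209.  226.1 226.4]
```

arm_command(
  commands=[
    {"tx": 0.003,"ty": 0,"tz": 0.005,"twist": 0},
    {"tx": 0.005,"ty": 0,"tz": 0.01,"twist": 0},
    {"tx": 0.008,"ty": 0,"tz": 0.014,"twist": 0},
    {"tx": 0.01,"ty": 0,"tz": 0.018,"twist": 0},
    {"tx": 0.012,"ty": 0,"tz": 0.022,"twist": 0},
    {"tx": 0.012,"ty": 0,"tz": 0.022,"twist": 0},
    {"tx": 0.012,"ty": 0,"tz": 0.022,"twist": 0},
    {"tx": 0.012,"ty": 0,"tz": 0.022,"twist": 0},
  ],
  grip_force=9,
)

```text
t: 41.4
eef_pos: [0.4772, -0.0268, 0.0855]
ee_rot: [-3.141, 0.005, -2.958]
force: [-1.8, 1.2, 11.5]
width: 0.0641
gripper_force: 9.0
```

```bash
python3 prof.py|head -6; python3 - <<'E'
from h import *
from station import *
s=get_state();kw=calibration('wrist');T=np.array(s['eef_pos']);ps=s['ee_rot'][2];u=-np.array([np.cos(ps),np.sin(ps),0]);z=np.array([0,0,1])
print('ledge',[proj(bed2w(np.array([[-48,0,14],[-36,0,14]])/1000,x0,-.022,.176),kw)[:,1].round().tolist() for x0 in(.5205,.517)])
for x0 in(.5205,.517):
  for th in(15,20,25,30):
    t=np.radians(th-25) # block low edge at ledge foot, block tilted about it
    bz=np.array([-np.sin(t),0,np.cos(t)]);bx=np.array([np.cos(t),0,np.sin(t)])
    P=lambda x,c,l:bed2w(np.array([-.036,0,l])+bx*x+bz*c,x0,-.022,.176)
    l=0 if th<=25 else 0
    print(x0,th,[proj(P(x,c,l),kw)[0,1].round() for x,c in((0,0),(0,.08),(.048,.08))])
E
```

```text
41.4 [ 0.4772 -0.0268  0.0855] [-1.8  1.2 11.5] 0.0641
300 201 200 204 206 205 200 197 126 115 107 102  99  99  99  97  97  99 101 114 120 118 121 125 137 133 136 137 135 133 138 135 135 134
312 203 201 203 210 204 203 202 139 112 150 176 173 171 110  97  98  98  98 117 121 118 117 120 116  98 100 108 136 138 138 138 135 137
324 205 202 204 211 205 201 202 143 113 149 175 174 166 107  97 101  98  98 114 122 117 116 127 159 131 133 133 136 134 135 139 136 139
336 203 203 206 211 206 202 200 144 114 146 174 176 176 114 100  99 101 100 114 121 118 119 121 140 106 105 113 137 132 134 135 136 136
348 204 206 203 208 206 202 198 143 112 146 178 176 171 104 100 100 100  98 112 118 119 117 124 155 118 119 120 138 136 132  60  36  35
ledge [[220.0, 237.0], [215.0, 233.0]]
0.5205 15 [np.float64(237.0), np.float64(271.0), np.float64(371.0)]
0.5205 20 [np.float64(237.0), np.float64(255.0), np.float64(361.0)]
0.5205 25 [np.float64(237.0), np.float64(240.0), np.float64(350.0)]
0.5205 30 [np.float64(237.0), np.float64(225.0), np.float64(336.0)]
0.517 15 [np.float64(232.0), np.float64(264.0), np.float64(365.0)]
0.517 20 [np.float64(232.0), np.float64(249.0), np.float64(356.0)]
0.517 25 [np.float64(232.0), np.float64(233.0), np.float64(344.0)]
0.517 30 [np.float64(232.0), np.float64(218.0), np.float64(329.0)]
```

The ledge shows at rows 219–231 with the block's leaning top edge at ~233. That matches flat against the ledge (239 predicted for the 219 ledge row, so 25° within about 3°). I release while easing the press off, with a slight up-slope bias.

arm_command(
  commands=[
    {"tx": -0.002,"ty": 0,"tz": -0.012,"twist": 0},
    {"tx": -0.004,"ty": 0,"tz": -0.014,"twist": 0},
    {"tx": -0.004,"ty": 0,"tz": -0.014,"twist": 0},
    {"tx": -0.004,"ty": 0,"tz": -0.014,"twist": 0},
    {"tx": -0.004,"ty": 0,"tz": -0.014,"twist": 0},
    {"tx": -0.004,"ty": 0,"tz": -0.014,"twist": 0},
    {"tx": -0.004,"ty": 0,"tz": -0.014,"twist": 0},
    {"tx": -0.004,"ty": 0,"tz": -0.014,"twist": 0},
  ],
  claw=0.85,
)

```text
t: 42.12
eef_pos: [0.4757, -0.0272, 0.0875]
ee_rot: [-3.142, -0.0, -2.959]
force: [0.0, -0.0, -0.5]
width: 0.0743
gripper_force: 0.0
```

```bash
python3 prof.py|head -6
```

```text
42.1167 [ 0.4757 -0.0272  0.0875] [ 0.  -0.  -0.5] 0.0743
300 205 206 202 207 208 203 203 165 111 116 101  97 105  99  97  99 102 100 109 120 117 121 119 121  98  95 114 137 139 136 142 139 139
312 204 204 200 208 208 203 202 172 117 122 169 175 147  97  97  98 100  97 106 124 120 119 119 118  99  99 102 101 106 106 132 140 140
324 202 202 200 206 209 201 201 176 117 123 165 172 139  97  98  99  96 100 102 118 116 119 125 119 102  98 113 129 133 128 141 140 138
336 203 203 198 209 209 204 202 187 116 125 167 177 145 101 100  98  97 100 102 125 122 117 120 120 103  97 102 114 116 117 134 136 137
348 202 204 211 211 208 202 201 194 124 119 170 177 158 103  99  99  98  97 104 121 120 121 119 119 100 100 107 117 114 110 135 140 139
```

The block has settled: the ledge is at rows 221–235 and the top edge at 243, where 242 is predicted for flat. I rise straight up.

arm_command(
  commands=[
    {"tx": 0,"ty": 0,"tz": -0.01,"twist": 0},
    {"tx": 0,"ty": 0,"tz": -0.05,"twist": 0},
    {"tx": 0,"ty": 0,"tz": -0.11,"twist": 0},
    {"tx": 0,"ty": 0,"tz": -0.19,"twist": 0},
    {"tx": 0,"ty": 0,"tz": -0.28,"twist": 0},
    {"tx": 0,"ty": 0,"tz": -0.37,"twist": 0},
    {"tx": 0,"ty": 0,"tz": -0.44,"twist": 0},
    {"tx": 0,"ty": 0,"tz": -0.47,"twist": 0},
  ],
  claw=0.92,
)

```text
t: 42.83
eef_pos: [0.4769, -0.027, 0.2079]
ee_rot: [3.142, 0.004, -2.959]
force: [0.5, 0.6, 0.8]
width: 0.0809
gripper_force: 0.0
```

```bash
python3 - <<'E'
from h import *
from station import *
import cv2
s=get_state();print(s['t'],np.round(s['eef_pos'],4),s['ee_rot'][2])
kw=calibration('wrist');w=cv2.cvtColor(grab_frame('wrist'),cv2.COLOR_RGB2GRAY)
for v in range(165,252,4):print(v,' '.join('%3d'%x for x in w[v,270:372:6]))
q=(.5198,-.022,.176);c=lambda x,y,z:proj(bed2w(np.array([x,y,z])/1000,*q),kw)[0].round().tolist()
print('flat top corners',[c(x,d,80) for x in(-36,12) for d in(-32,32)],'ledge top',c(-48,0,14),c(-36,0,14))
E
```

```text
42.8333 [ 0.4769 -0.027   0.2079] -2.9589543227752504
165 199 201 202 197 201 200 196 196 194 197 200 200 200 201 200 200 203
169 211 222 220 200 201 197 194 198 199 199 202 202 202 197 198 202 201
173 218 218 221 198 198 190 131 192 130 159 178 130 196 130 174 168 203
177 204 203 214 196 223 143 147 161 133 161 142 161 135 167 148 165 199
181 205 202 243 145 241 167 193 234 146 240 139 240 145 241 198 221 229
185 147 182 240 212 230 217 237 243 238 244 238 241 243 241 212 214 222
189 209 145 158 153  80 115 161 244 242 245 241 113 200 242 198 142 142
193 239 166 156 118  54  53 155 245 239 244 193  61  64 240 205 144 143
197 231 169 177 128  57  53 152 174 160 190 141  50  57 180 161 142 143
201 239 168 157 164  68 111 153 158 159 167 155  66 113 158 129  93  91
205 224 168 156 155 158 155 159 160 203 161 159 156 156 155 125  84  84
209 228 167 160 160  99 137 160 160 164 161 161 105 139 156 152 136 141
213 216 169 185 145  54  59 183 187 187 186 166  51  54 181 169 141 144
217 180 166 185 118  56  55 186 192 186 190 140  53  49 185 168 143 141
221 176 170 184 174  55  94 185 193 189 193 181  52  73 190 173 139 141
225 170 169 186 189 177 181 187 191 189 194 194 181 187 186 169 139 140
229 166 170 186 148 188 151 164 182 149 190 144 188 148 166 171 135 139
233 164 166 184 123 176 130 121 166 101 178 109 173 126 151 151  88  93
237 167 168 121  98  91  92  90  87  85  87  88  87  82  84  83  81  85
241 166 169 116 138 138 138 139 135 138 142 143 138 139 137 136 141 134
245 167 169 125 136 142 137 140 135 140 230 189 136 139 141 136 140 140
249 232 180 142 137 135 145 152 166 194 230 164 137 140 138 139 141 135
flat top corners [[283.0, 176.0], [356.0, 176.0], [283.0, 232.0], [358.0, 232.0]] ledge top [314.0, 177.0] [315.0, 188.0]
```

The block's top spans rows 177–233 against a flat prediction of 176–232, and the columns match too. It is flat, turned and against the ledge. Now the handle.

arm_command(
  commands=[
    {"tx": -0.01,"ty": 0.08,"tz": 0,"twist": 0},
    {"tx": -0.03,"ty": 0.22,"tz": 0,"twist": 0},
    {"tx": -0.05,"ty": 0.37,"tz": 0,"twist": 0},
    {"tx": -0.065,"ty": 0.49,"tz": 0,"twist": 0},
    {"tx": -0.068,"ty": 0.55,"tz": 0,"twist": 0},
    {"tx": -0.068,"ty": 0.55,"tz": 0.05,"twist": 0},
    {"tx": -0.068,"ty": 0.55,"tz": 0.11,"twist": 0},
    {"tx": -0.068,"ty": 0.55,"tz": 0.15,"twist": 0},
  ],
  claw=0.7,
)

```text
t: 43.55
eef_pos: [0.4665, 0.1112, 0.1654]
ee_rot: [-3.141, -0.002, -2.959]
force: [-1.3, -0.1, -0.5]
width: 0.0616
gripper_force: 0.0
```

arm_command(
  commands=[
    {"tx": 0,"ty": 0,"tz": 0.05,"twist": 0},
    {"tx": 0,"ty": 0,"tz": 0.11,"twist": 0},
    {"tx": 0,"ty": 0,"tz": 0.17,"twist": 0},
    {"tx": 0,"ty": 0,"tz": 0.22,"twist": 0},
    {"tx": 0,"ty": 0,"tz": 0.26,"twist": 0},
    {"tx": 0,"ty": 0,"tz": 0.28,"twist": 0},
    {"tx": 0,"ty": 0,"tz": 0.28,"twist": 0},
    {"tx": 0,"ty": 0,"tz": 0.28,"twist": 0},
  ],
)

```text
t: 44.22
eef_pos: [0.4675, 0.1109, 0.0973]
ee_rot: [-3.141, -0.001, -2.959]
force: [0.6, -0.5, 0.3]
width: 0.0611
gripper_force: 0.0
```

arm_command(
  commands=[
    {"tx": 0,"ty": 0,"tz": 0,"twist": 0},
    {"tx": 0,"ty": 0,"tz": 0,"twist": 0},
    {"tx": 0,"ty": 0,"tz": 0,"twist": 0},
    {"tx": 0,"ty": 0,"tz": 0,"twist": 0},
    {"tx": 0,"ty": 0,"tz": 0,"twist": 0},
    {"tx": 0,"ty": 0,"tz": 0,"twist": 0},
    {"tx": 0,"ty": 0,"tz": 0,"twist": 0},
    {"tx": 0,"ty": 0,"tz": 0,"twist": 0},
  ],
  claw=0,
  grip_force=20,
)

```text
t: 44.88
eef_pos: [0.4676, 0.1112, 0.0977]
ee_rot: [3.141, 0.0, -2.959]
force: [-1.7, 0.4, 0.8]
width: 0.0198
gripper_force: 20.0
```

arm_command(
  commands=[
    {"tx": 0,"ty": -0.015,"tz": 0,"twist": 0},
    {"tx": 0,"ty": -0.035,"tz": 0,"twist": 0},
    {"tx": 0,"ty": -0.055,"tz": 0,"twist": 0},
    {"tx": 0,"ty": -0.075,"tz": 0,"twist": 0},
    {"tx": 0,"ty": -0.092,"tz": 0,"twist": 0},
    {"tx": 0,"ty": -0.105,"tz": 0,"twist": 0},
    {"tx": 0,"ty": -0.115,"tz": 0,"twist": 0},
    {"tx": 0,"ty": -0.12,"tz": 0,"twist": 0},
  ],
)

```text
t: 45.55
eef_pos: [0.4727, 0.0817, 0.0977]
ee_rot: [3.141, -0.0, -2.96]
force: [-4.0, 4.0, 4.4]
width: 0.0198
gripper_force: 20.0
```

arm_command(
  commands=[
    {"tx": 0,"ty": -0.003,"tz": 0,"twist": 0},
    {"tx": 0,"ty": -0.006,"tz": 0,"twist": 0},
    {"tx": 0,"ty": -0.009,"tz": 0,"twist": 0},
    {"tx": 0,"ty": -0.012,"tz": 0,"twist": 0},
    {"tx": 0,"ty": -0.015,"tz": 0,"twist": 0},
    {"tx": 0,"ty": -0.018,"tz": 0,"twist": 0},
    {"tx": 0,"ty": -0.02,"tz": 0,"twist": 0},
    {"tx": 0,"ty": -0.02,"tz": 0,"twist": 0},
  ],
)

```text
t: 46.22
eef_pos: [0.4733, 0.0785, 0.0977]
ee_rot: [3.139, 0.0, -2.96]
force: [-9.9, 14.8, 6.2]
width: 0.0198
gripper_force: 20.0
```

The jaw is in firm contact at about 0.0245. One small extra nudge, then release and rise.

arm_command(
  commands=[
    {"tx": 0,"ty": -0.004,"tz": 0,"twist": 0},
    {"tx": 0,"ty": -0.008,"tz": 0,"twist": 0},
    {"tx": 0,"ty": -0.01,"tz": 0,"twist": 0},
    {"tx": 0,"ty": -0.01,"tz": 0,"twist": 0},
    {"tx": 0,"ty": -0.01,"tz": 0,"twist": 0},
    {"tx": 0,"ty": -0.01,"tz": 0,"twist": 0},
    {"tx": 0,"ty": -0.01,"tz": 0,"twist": 0},
    {"tx": 0,"ty": -0.01,"tz": 0,"twist": 0},
  ],
)

```text
t: 46.88
eef_pos: [0.4734, 0.0783, 0.0976]
ee_rot: [3.136, 0.001, -2.96]
force: [-17.6, 27.6, 8.7]
width: 0.0197
gripper_force: 20.0
```

arm_command(
  commands=[
    {"tx": 0,"ty": 0.01,"tz": 0,"twist": 0},
    {"tx": 0,"ty": 0.01,"tz": 0,"twist": 0},
    {"tx": 0,"ty": 0.01,"tz": 0,"twist": 0},
    {"tx": 0,"ty": 0.01,"tz": -0.01,"twist": 0},
    {"tx": 0,"ty": 0.01,"tz": -0.06,"twist": 0},
    {"tx": 0,"ty": 0.01,"tz": -0.15,"twist": 0},
    {"tx": 0,"ty": 0.01,"tz": -0.26,"twist": 0},
    {"tx": 0,"ty": 0.01,"tz": -0.36,"twist": 0},
  ],
  claw=0.5,
)

```text
t: 47.55
eef_pos: [0.4738, 0.0759, 0.1887]
ee_rot: [-3.141, -0.001, -2.96]
force: [0.7, 0.0, -0.0]
width: 0.044
gripper_force: 0.0
```

```bash
python3 - <<'E'
from h import *
from station import *
import cv2
s=get_state();print(s['t'],np.round(s['eef_pos'],4),s['force'].round(1) if hasattr(s['force'],'round') else s['force'])
kw=calibration('wrist');w=cv2.cvtColor(grab_frame('wrist'),cv2.COLOR_RGB2GRAY)
q=(.5198,-.022,.176);c=lambda x,y,z:proj(bed2w(np.array([x,y,z])/1000,*q),kw)[0].round().tolist()
print('flat top corners',[c(x,d,80) for x in(-36,12) for d in(-32,32)],'jaw edge',c(-2,32,30))
for v in range(165,248,4):print(v,' '.join('%3d'%x for x in w[v,150:330:6]))
E
```

```text
47.55 [0.4738 0.0759 0.1887] [ 0.7  0.  -0. ]
flat top corners [[149.0, 163.0], [233.0, 163.0], [145.0, 225.0], [231.0, 224.0]] jaw edge [243.0, 211.0]
165 187 135 245 146 245 185 191 235 165 231 151 142 231 112 124 115 124 117 145 125 193 191 192 190 195 197 199 198 199 195
169 237 231 246 221 247 221 198 237 175 236 174 180 235 125 139 135 136 137 137 229 227 223 225 217 180 199 196 198 201 201
173 246 220 224 245 246 247 236 239 239 231 237 238 236 122 127 138 134 136 143 226 224 226 227 220 165 197 198 196 201 200
177 240  66  68 241 247 248 237 238 216  66 111 238 234 121 125 128 132 139 139 224 220 227 225 220 190 204 198 196 195 195
181 205  63  67 232 247 248 238 237 102  62  65 239 234 126 122 126 138 175 213 130 117 149 124 169 217 219 201 153 133 131
185 231  64  67 244 248 248 238 239 114  64  71 239 230 124 125 129 138 213 231 131 119 117 119 123 118 154 198 114 115 115
189 247 197 225 245 248 248 239 240 232  90 201 240 225 123 123 124 135 199 232 125 118 117 117 115 114 117 119 110 115 115
193 247 246 246 246 248 249 240 239 240 238 242 240 217 122 124 126 137 225 232 
[... 955 characters left out ...]
 127 229 132 124 127 235 248 248 237 127 165 165 163 163 166 168 163 166 165 165
229 238 238 242 209 109 110 115 131 135 134 136 134 135 135 138 241 248 249 211 131 169 167 172 170 172 171 171 172 170 171
233 238 239 242 197 113 109 119 165 166 157 160 160 158 154 152 243 249 202 160 136 145  56 159 164 158 158 163 163 162 166
237 238 240 243 186 104 111 188 216 217 217 218 216 215 215 217 246 249 139 137 137 130  40 135 138 138 137 140 139 137 139
241 136 137 139  97  71  73 119 117 116 119 117 118 116 120 118 227 236 138 139 139  92  38 134 137 137 137 139 139 141 135
245  46  47  43  50  44  49  49  45  48  48  51  44  49  50  47 122 152 140 137 138  54  40 137 139 137 139 139 140 138 140
```

The clamped block's top spans rows 165–225 (163–225 predicted), the jaw is against its side, and the gripper is clear with zero force. I'm handing it in.

```bash
python3 -c "
from station import *
print(job_done())"
```

```text
the job is handed in; nothing more can be done
None
```

The job is handed in at about 48 s. In the last wrist-camera check the block stood flat against the ledge, fins facing up and down the slope, with the jaw pressed up to it and the gripper clear. My first placement had ended on the ledge, and on the retry the block toppled onto the tray. I picked it up and placed it again; contact force peaked at about 43 N with the block held in the fingers. I confirmed by measurement that the jar stayed put, but did not check the brush and the other items one by one.

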